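Close down the hardness tester

TASK

The hardness test is finished, so close the bench down. First throw the lamp supply's lever fully over to its far side, then take the specimen carrier out from under the tester's head by its handle bar, keeping it upright and not bumping the tester, and hang it by the bar on both prongs of the double hook. Last, spin the status sign half a turn on its spindle, so that its ring face stands square to the foot on the side where the bar face was, and leave the other things on the bench where they are.

Things in the scene. Friction and masses are not known exactly. Their poses are not given: they have to be found in the camera images.
- carrier_bar (a point): Middle of the handle bar of the loose specimen carrier: an aluminium tray 70 (x) by 130 (y) by 25 mm high with three black round specimens fixed in it. Two flat end uprights 16 mm wide carry a round steel bar, 12 mm diameter, along y, 116 mm free length, its axis 115 mm above the tray's underside, free space below it. z up, x across the bar. 0.2 to 0.45 kg. It stands on the tester's stage.
- stage (a point): Top centre of the flat stage (160 by 170 mm, 100 mm above the table) of the hardness tester, a fixed cream-white machine. x points from its open front to its column, z up. Column from x = 130 mm on; sides open. A black turret, 30 mm radius, hangs from the head at x = 60 mm down to 212 mm above the stage. The carrier's bar lies within about 10 mm of x = 0.
- head_edge (a point): Middle of the lower front edge of the tester's head, 270 mm above the stage, 20 mm in front of the stage centre; axes as the stage. The head, 230 mm wide, roofs the carrier, so a gripper pointing straight down does not fit: lean it 35 to 40 degrees, its body to the tester's front (-x). From 35 mm above this edge a panel and an eyepiece stick out 17 mm forward.
- hook_seat (a point): Where the middle of the carrier's bar lies when hung on the fixed double hook, 231 mm above the table. x points from the open front to the post, z up. Two 10 mm steel prongs at y = -32 and +32 mm (54 mm free between) are lowest at x = 0 (top surface 7 mm below this point) and turn up to tips at x = -20 mm, 22 mm above this point. The bar, along y, goes over the tips along +x, then down.
- hook_post (a point): Top end of the hook stand's upright post (18 mm diameter), 90 mm behind the hook seat and 28 mm above it. The prongs come forward from a 90 mm crossbar at 78 mm behind the seat. The foot is 14 mm thick, 160 mm wide, from 10 to 140 mm behind the seat. Fixed.
- sign_top (a point): Middle of the top edge of the status sign's panel, on the spindle's axis, 182 mm above the table; axes turn with the panel, z up. White panel, 150 mm wide (y), 100 mm high, 10 mm thick (x), nothing above it. Its +x face has a raised black ring of 55 mm diameter, its -x face a raised black level bar 110 mm long; both 2.5 mm proud and 35 mm or more below the top edge.
- sign (a joint): Angle of the panel about its vertical spindle, rad, counter-clockwise from above: 0 = square to its foot with the bar face to the front (robot side), +3.14 or -3.14 = square with the ring face to the front. Spins either way (stops at +/-6.2) and stays where left; takes about 0.05 N m.
- sign_stand: The sign's fixed stand: dark foot 80 (x) by 120 (y) by 14 mm with a 16 mm spindle. Origin in the middle of the foot's underside, z up; its front, -x, is the robot side, more or less.
- lever_knob (a point): Centre of the black ball (28 mm) on the lever of the lamp supply, 90 mm from the lever's pivot; axes turn with the lever. y is the hinge line; x, laid level, points the way to throw it (away from the robot, more or less). The supply is a fixed white box 120 (along x) by 100 by 70 mm high, the lever a 12 mm steel rod pivoted in the middle of its top.
- lamp_lever (a joint): Lever angle, rad: 0 = leaning 0.5 rad from upright to the near side (lamp on), 1.0 = leaning 0.5 rad to the far side (off, end stop). It stays where it is left; moving it takes about 1.5 N at the ball.
- test_block: Bystander: steel disc, 64 mm diameter, 14 mm high; origin under its centre.
- loupe: Bystander: black eye loupe, 42 mm diameter, 45 mm high; origin under its centre.
- brush: Bystander: brush, 150 mm long, lying along its x axis; origin under it.
- jar: Bystander: jar, 64 mm diameter, 85 mm high; origin under its centre.
- sample_box: Bystander: cardboard box 100 by 70 by 50 mm; origin under its centre.
- flask: Bystander: white bottle, 56 mm diameter, 120 mm high; origin under its centre.
Things that resemble listed ones, but are neither listed nor needed, are in the scene too. Leave any yellow look-alike of the part that bears carrier_bar alone.

How it is judged:
On the way, in this order (a step that is already met when the one before it is completed fails the run):
1. the lamp lever is thrown over (value of joint lamp_lever above 0.85 rad), for 0.1 s.
2. the carrier is out from under the head (horizontal distance between carrier_bar and stage above 0.15 m), for 0.1 s.
3. the carrier hangs on both prongs, let go (x of carrier_bar in the frame of hook_seat between -0.02 and 0.035 m and y of carrier_bar in the frame of hook_seat between -0.028 and 0.028 m and z of carrier_bar in the frame of hook_seat between -0.012 and 0.018 m and angle between carrier_bar's own z axis and vertical below 0.3 rad and contact force between the fingers and carrier below 0.1 N), for 0.3 s.
4. the sign shows its ring face to the front ((value of joint sign between 2.94159 and 3.34159 rad or value of joint sign between -3.34159 and -2.94159 rad)), for 0.2 s.
At the end, for the whole second after the job is handed in: The lever reads over 0.85 rad; the sign is within 0.2 rad of half a turn (3.14 or -3.14); the carrier hangs on both prongs: the middle of its bar within -20 to +35 mm (x), 28 mm (y) and -12 to +18 mm (z) of the hook seat, tilted less than 0.3 rad (value of joint lamp_lever above 0.85 rad and (value of joint sign between 2.94159 and 3.34159 rad or value of joint sign between -3.34159 and -2.94159 rad) and x of carrier_bar in the frame of hook_seat between -0.02 and 0.035 m and y of carrier_bar in the frame of hook_seat between -0.028 and 0.028 m and z of carrier_bar in the frame of hook_seat between -0.012 and 0.018 m and angle between carrier_bar's own z axis and vertical below 0.3 rad); the robot touches nothing.
It fails at once if a bystander is shifted by more than 40 mm (distance of any of test_block, loupe, brush, jar, sample_box, flask from where it was at the start of the episode above 0.04 m).
It fails at once if the carrier is tipped by more than 0.7 rad (angle between carrier_bar's own z axis and vertical above 0.7 rad).
It fails at once if the robot bumps the tester with more than 15 N (contact force between any of the arm, the fingers and tester above 15 N).
It also fails if it takes over 72 s, if anything falls off the work surface, if the arm or the gripper's body presses on something with over 40 N, if the wrist force passes 120 N, or if a joint passes its speed limit or range.

ROBOT

A 6-joint arm with a two-finger parallel gripper is mounted at the origin on the work surface. World frame = base frame: x ahead of the robot, y to its left, z up, the work surface at z = 0. Lengths are in m, angles in rad, forces in N, time in s.
With the tool pointing down it reaches from about 0.375 to 0.975 m from the base axis. Payload 3.8 kg.
Tool frame: the origin (TCP) lies at the very end of the fingers, on their centre line; the grasp point (between the pads) lies 19 mm behind it; z points along the fingers, y is the direction in which the jaws open and shut (so a half turn about z gives the same grasp; the last joint's range is limited). The gripper opens to 85 mm and grips with 20 to 120 N. Pads are 22 mm wide; open, the fingers measure 114 mm over their backs; the gripper's body (76 mm by 85 mm) begins 54 mm behind the grasp point. The pads swing forward as they close: fully open they stand 13 mm farther back than shut.
Start: joints at [1.148, 0.264, 1.604, -0, 1.274, -0.037], TCP at [0.254, 0.625, 0.231] pointing down, gripper open.
Joint ranges: [-2.63, 2.63], [-0.94, 2.18], [0.31, 2.57], [-1.31, 4.45], [0, 2.66], [-2.55, 2.55]. Speed limits (rad/s): [2.57, 2.57, 3.14, 3.14, 3.14, 3.14].

INTERFACE

Orientations are given as a rotation vector (axis times angle).
In Python, from workcell import read_state, read_camera, camera_info, finish_job gives the robot as it stands. The module is installed in compiled form; this text tells all that it offers.
- The arm moves only by the tool play_rows, never from a script. Its argument "motion" is a list of rows, each a list of 5 numbers: the shift along the tool's x, y, z in units of 1000 mm (1.0 is 1000 mm), then the turn about the tool's z in units of 2 pi rad (1.0 is 2 pi rad), then the finger opening in mm, from 0 to 85.4. A call has 1 to 5 rows; each row shifts and turns the commanded pose from where the row before left it, along the tool's axes as they then stand; what a row does not reach is not made up. A row lasts 1/8 s, in which the tool goes at most 62.5 mm and 10.7 degrees, less where a joint would pass 70% of its speed; a pose out of reach is approached as far as the arm can. A call with a number of a shift or a turn outside -1 to 1 is refused whole. A call with a gripper value outside its range is refused whole. The fingers move at their own pace and stop on an object; "squeeze" is the grip in N (left out, the last holds). Time passes only in rows, so rows that do not move let the fingers close. It gives the time, the measured TCP pose, the force and the opening at its end, in the units of the state.
- read_state(): the state, without advancing time (a new reading comes with each control period).
- read_camera(name): name is "scene" or "top" or "wrist"; returns the picture (400x640x3 uint8, red, green, blue); there is no depth.
- camera_info(name): a dict with "intrinsics" (3x3 intrinsics, pixels), "pose" (4x4, takes a point from camera to world coordinates). Camera axes: x right, y down, z forward; pixel columns grow to the right and rows downward; lengths in m; the calibration is good to about 2 mm. A picture is of the moment at which its call begins: read the wrist's pose just before it. camera_info takes no time and is no camera call; for the wrist camera it gives the pose at the moment of the call.
- finish_job(): hands the job in, once; it reports no verdict.
The state is a dict: "time": time; "q": joint angles; "joint_vel": joint speeds; "joint_torque": joint torques, N m; "tool_pos": TCP position; "tcp_rot": TCP orientation; "wrist_force": force on the tool from outside, world axes, zero at the start; "torque": the same for the moment, N m; "width": opening from 0.0 (shut) to 1.0 (fully open).
Only numpy, scipy, OpenCV 4.12 (cv2) and the standard library are available. Lean on these libraries where they do the work, as an engineer would, in place of code of your own. Each camera call takes 0.05 s, during which the arm holds its last target. There are 200 camera calls.

## Working session

There is one attempt and no reset: what is moved stays moved. The work goes in short steps, Python scripts to look and compute and a tool call to move; the robot and the scene stay as the last step left them, time stands still between calls to the robot, and variables do not carry over. Pictures are saved under pics/ and viewed, about 8 in all and at most 12, crops included, and the job is handed in when it is done.

Besides the shell and the picture viewer there is one more tool, called as name(argument=value, ...), one argument or row to a line, values as JSON. play_rows: Moves the arm, as the interface text tells. Shifts and turns lie within -1 to 1; 1 stands for 1000 mm of shift or 2 pi rad of turn. Its arguments: {"type":"object","properties":{"motion":{"type":"array","items":{"type":"array","items":{"type":"number"}}},"squeeze":{"type":"number"}},"required":["motion"]}

```bash
mkdir -p pics
cat > h.py <<'E'
import numpy as np, cv2
from workcell import *
from scipy.spatial.transform import Rotation as R
def snap(n,f): 
    im=read_camera(n); cv2.imwrite(f'pics/{f}.png',im[:,:,::-1]); return im
E
python3 - <<'E'
from h import *
for n in('scene','top'):
    snap(n,n+'0'); c=camera_info(n); print(n,c['intrinsics'].round(1) if hasattr(c['intrinsics'],'round') else c['intrinsics']); print(np.array(c['pose']).round(4).tolist())
np.set_printoptions(precision=4,suppress=True)
print(read_state())
E
```

```text
scene [[517.2   0.  319.6]
 [  0.  517.2 198.2]
 [  0.    0.    1. ]]
[[-0.476, 0.5897, -0.6524, 1.3118], [0.8794, 0.315, -0.3569, 0.4827], [-0.0049, -0.7436, -0.6686, 1.0732], [0.0, 0.0, 0.0, 1.0]]
top [[515.5   0.  324.8]
 [  0.  515.5 191.6]
 [  0.    0.    1. ]]
[[-0.0073, -0.9872, 0.1593, 0.2366], [-1.0, 0.0063, -0.0069, 0.0129], [0.0058, -0.1594, -0.9872, 1.7179], [0.0, 0.0, 0.0, 1.0]]
{'time': 0.1, 'q': array([ 1.1481,  0.2647,  1.6053, -0.    ,  1.2737, -0.0369]), 'joint_vel': array([ 0.0004, -0.0009, -0.0033, -0.0002, -0.0008, -0.001 ]), 'joint_torque': array([  0.0007, -51.6705, -36.8591,   0.    ,   0.0062,  -0.0001]), 'tool_pos': array([0.2537, 0.6247, 0.2301]), 'tcp_rot': array([-0.6023, -3.0828,  0.0032]), 'wrist_force': array([ 0.1016,  0.2301, -0.8265]), 'torque': array([-0.0409, -0.0158, -0.0282]), 'width': 0.9944453333889133}
```

View pics/scene0.png

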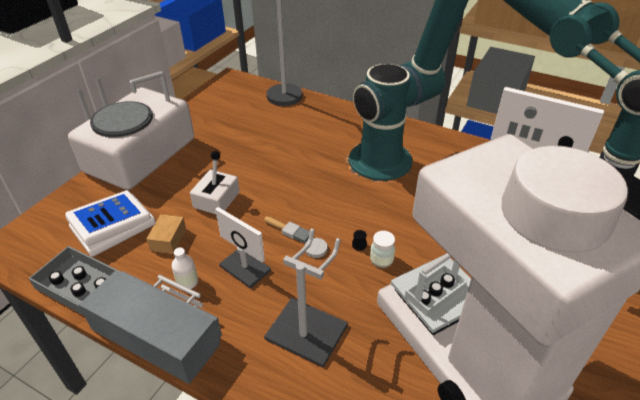

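View pics/top0.png

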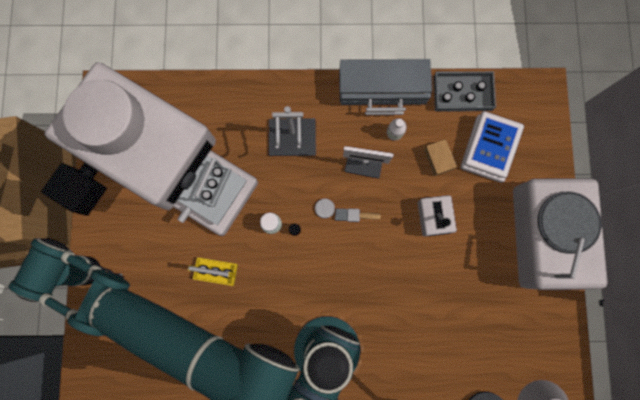

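The scene picture shows the tester at right, the hook at (303,270), the sign at (240,240), the lever at (215,160). In the top picture the carrier is at (215,185), the yellow look-alike at (214,270), the hook at (290,125), the sign at (368,155) and the lever knob at (437,208).

Candidates for the carrier: silver one on the stage, top (215,185); yellow tray, top (214,270), a decoy; grey tray of black specimens, top (465,92). I choose the one on the stage. I'll check it in close crops.

Run:
```python
from h import *
t=cv2.imread('pics/top0.png'); s=cv2.imread('pics/scene0.png')
r=lambda im,x,y,w,h,k: cv2.resize(im[y:y+h,x:x+w],None,fx=k,fy=k,interpolation=cv2.INTER_CUBIC)
a=r(t,165,130,100,110,4); b=r(t,260,100,80,60,5); 
b2=r(t,340,140,60,40,5); b3=r(t,415,190,50,50,5)
W=np.zeros((600,800,3),np.uint8)
W[:440,:400]=a; W[:300,400:800]=b; W[300:500,400:700]=b2; 
W[350:600,550:800]=b3
cv2.imwrite('pics/ctop.png',W)
W=np.zeros((600,800,3),np.uint8)
W[:400,:400]=r(s,260,230,100,100,4); W[:400,400:800]=r(s,380,240,100,100,4)[:400]
W[:400,:400]=r(s,260,230,100,100,4)
c=r(s,185,145,60,70,4)[:200]; W[400:600,:240]=c
W[400:600,240:]=r(s,205,200,140,50,4)[:200]
cv2.imwrite('pics/cscene.png',W)
```

```text
(no output)
```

View pics/ctop.png

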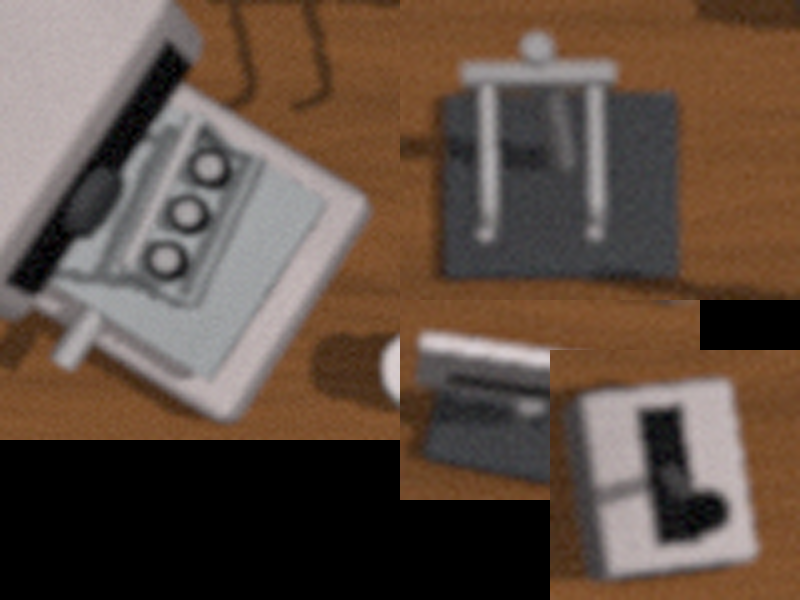

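View pics/cscene.png

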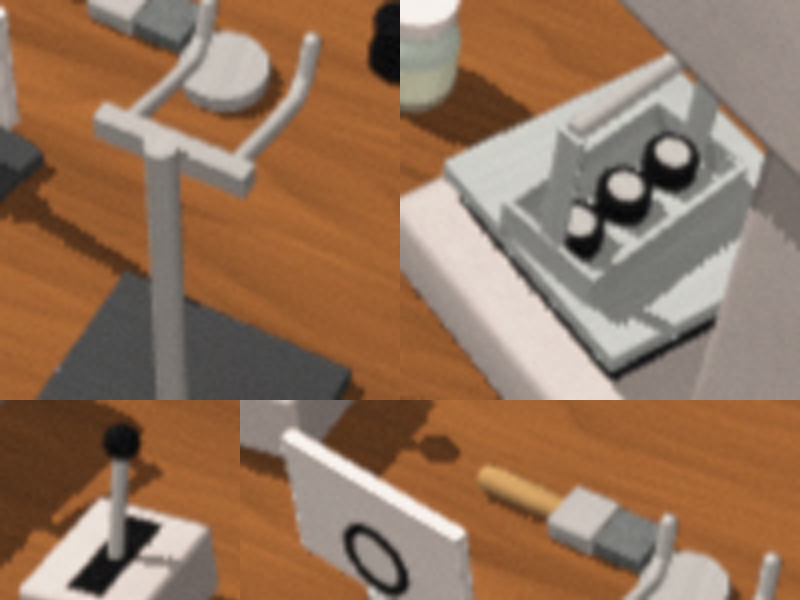

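```bash
cat >> h.py <<'E'
np.set_printoptions(precision=4,suppress=True)
def ray(n,p,ci=None):
    c=ci or camera_info(n); K=np.array(c['intrinsics']);P=np.array(c['pose'])
    return P[:3,3],P[:3,:3]@np.linalg.solve(K,[p[0],p[1],1])
def onz(n,p,z,ci=None):
    o,d=ray(n,p,ci); return o+d*(z-o[2])/d[2]
def tri(a,b):
    (o1,d1),(o2,d2)=ray('top',a),ray('scene',b)
    s=np.linalg.lstsq(np.c_[d1,-d2],o2-o1,rcond=None)[0]
    A,B=o1+s[0]*d1,o2+s[1]*d2; return (A+B)/2,np.linalg.norm(A-B)
def proj(n,X,ci=None):
    c=ci or camera_info(n); K=np.array(c['intrinsics']);P=np.array(c['pose'])
    q=K@(P[:3,:3].T@(np.asarray(X)-P[:3,3])); return q[:2]/q[2]
E
python3 - <<'E'
from h import *
A=lambda u,v:(165+u/4,130+v/4); B=lambda u,v:(260+(u-400)/5,100+v/5)
L=lambda u,v:(415+(u-550)/5,190+(v-350)/5)
S1=lambda u,v:(260+u/4,230+v/4);S2=lambda u,v:(380+(u-400)/4,240+v/4)
S3=lambda u,v:(185+u/4,145+(v-400)/4);S4=lambda u,v:(205+(u-240)/4,200+(v-400)/4)
print('knob',tri(L(706,510),S3(120,440)))
print('box',[onz('top',L(*p),.07)[:2] for p in((580,395),(730,380),(757,553),(603,577))])
print('tipL',tri(B(487,235),S1(208,5))); print('tipR',tri(B(597,235),S1(312,38)))
print('post',tri(B(537,45),S1(162,140)))
print('cross ends top z.23',onz('top',B(462,72),.231),onz('top',B(617,72),.231))
print('sign',[onz('top',p,.182) for p in((344,147.5),(392,152.5))],[onz('scene',S4(*p),.182) for p in((288,433),(467,532))])
print('bar scene',[onz('scene',S2(*p),.221) for p in((578,130),(675,62))])
print('bar top',[onz('top',A(*p),.221) for p in((190,122),(126,262))])
print('stage top',[onz('top',A(*p),.1) for p in((325,192),(207,378),(50,290),(195,100))])
print('stage scene',[onz('scene',S2(*p),.1) for p in((447,160),(612,365))])
print('head front edge top z.37',[onz('top',A(*p),.37) for p in((183,40),(10,290))])
for n,p in dict(jar=(271,223),flask=(397,128),sample=(440,157),testb=(325,209)).items(): print(n,onz('top',p,.03))
E
```

```text
knob (array([ 0.3931, -0.3679,  0.1545]), np.float64(0.0012670154949154932))
box [array([ 0.4764, -0.3096]), array([ 0.4856, -0.4072]), array([ 0.3733, -0.4194]), array([ 0.3587, -0.32  ])]
tipL (array([0.6155, 0.1142, 0.2669]), np.float64(0.05580085139170227))
tipR (array([0.5997, 0.105 , 0.228 ]), np.float64(0.06110693062184369))
post (array([0.7181, 0.1114, 0.2605]), np.float64(0.0013317477539033253))
cross ends top z.23 [0.7117 0.1576 0.231 ] [0.7112 0.0648 0.231 ]
sign [array([ 0.6209, -0.0576,  0.182 ]), array([ 0.6044, -0.2042,  0.182 ])] [array([ 0.5977, -0.2036,  0.182 ]), array([ 0.6174, -0.056 ,  0.182 ])]
bar scene [array([0.5827, 0.3364, 0.221 ]), array([0.512 , 0.3667, 0.221 ])]
bar top [array([0.5738, 0.3349, 0.221 ]), array([0.4691, 0.3789, 0.221 ])]
stage top [array([0.5433, 0.2519, 0.1   ]), array([0.3952, 0.342 , 0.1   ]), array([0.4658, 0.4678, 0.1   ]), array([0.6192, 0.3574, 0.1   ])]
stage scene [array([0.5381, 0.2546, 0.1   ]), array([0.6278, 0.3888, 0.1   ])]
head front edge top z.37 [array([0.5967, 0.3091, 0.37  ]), array([0.4278, 0.4182, 0.37  ])]
jar [0.4058 0.1785 0.03  ]
flask [ 0.7257 -0.2451  0.03  ]
sample [ 0.6243 -0.3866  0.03  ]
testb [0.4509 0.0009 0.03  ]
```

Measured against the given sizes: stage front edge 173 mm (170 given), sign edge 148 mm (150), supply box 118 x 98 mm. The knob is at (0.393, -0.368, 0.15). I'll write a row planner, then go to the lever first.

```bash
cat >> h.py <<'E'
def plan(wps,g=0,step=.060,st=None):
    """wps: (x,y,z,yaw deg of tool y axis or None) -> tool-frame rows (shift/1m, turn/360, g), assumes tool down"""
    s=st or read_state(); M=R.from_rotvec(s['tcp_rot']).as_matrix(); p=s['tool_pos'].copy(); out=[]
    ty=lambda M:np.degrees(np.arctan2(M[1,1],M[0,1]))
    for w in wps:
        dy=0 if len(w)<4 or w[3] is None else (w[3]-ty(M)+180)%360-180
        D=np.array(w[:3])-p; n=int(max(1,np.ceil(np.linalg.norm(D)/step),np.ceil(abs(dy)/10)))
        for i in range(n):
            sh=M.T@(D/n); tu=-dy/n/360
            out.append([*(round(float(v),4) for v in sh),round(tu,4),g])
            M=M@R.from_euler('z',tu*2*np.pi).as_matrix()
        p=np.array(w[:3])
    for i in range(0,len(out),5): print(out[i:i+5])
E
python3 - <<'E'
from h import *
A=lambda u,v:(260+(u-400)/5,100+v/5);S1=lambda u,v:(260+u/4,230+v/4)
print('tip+y',tri(A(487,235),S1(312,38))); print('tip-y',tri(A(597,235),S1(208,5)))
plan([(.2,.5,.33),(.3,.3,.34),(.36,.0,.3,35),(.33,-.374,.22,5.5)])
E
```

```text
tip+y (array([0.6067, 0.1413, 0.2478]), np.float64(0.001792457597770427))
tip-y (array([0.6076, 0.0768, 0.2432]), np.float64(0.0012378706250315739))
[[0.001, -0.0453, -0.0332, 0.0, 0], [0.001, -0.0453, -0.0332, 0.0, 0], [0.001, -0.0453, -0.0332, 0.0, 0], [-0.042, -0.0369, -0.0024, 0.0, 0], [-0.042, -0.0369, -0.0024, 0.0, 0]]
[[-0.042, -0.0369, -0.0024, 0.0, 0], [-0.042, -0.0369, -0.0024, 0.0, 0], [-0.0281, -0.0425, 0.0068, np.float64(0.0152), 0], [-0.032, -0.0397, 0.0068, np.float64(0.0152), 0], [-0.0357, -0.0364, 0.0068, np.float64(0.0152), 0]]
[[-0.039, -0.0329, 0.0068, np.float64(0.0152), 0], [-0.0419, -0.029, 0.0068, np.float64(0.0152), 0], [-0.0445, -0.0248, 0.0068, np.float64(0.0152), 0], [-0.0413, -0.0341, 0.0115, np.float64(0.0117), 0], [-0.0437, -0.031, 0.0115, np.float64(0.0117), 0]]
[[-0.0459, -0.0277, 0.0115, np.float64(0.0117), 0], [-0.0478, -0.0243, 0.0115, np.float64(0.0117), 0], [-0.0494, -0.0207, 0.0115, np.float64(0.0117), 0], [-0.0508, -0.017, 0.0115, np.float64(0.0117), 0], [-0.0519, -0.0132, 0.0115, np.float64(0.0117), 0]]
```

play_rows(
  motion=[
    [0.001,-0.045,-0.033,0,0],
    [0.001,-0.045,-0.033,0,0],
    [0.001,-0.045,-0.033,0,0],
    [-0.042,-0.037,-0.002,0,0],
    [-0.042,-0.037,-0.002,0,0],
  ],
)

```text
time: 0.72
tool_pos: [0.2503, 0.4, 0.3347]
tcp_rot: [0.599, 3.083, 0.001]
wrist_force: [1.0, 0.0, -0.2]
width: -0.002
```

play_rows(
  motion=[
    [-0.042,-0.037,-0.002,0,0],
    [-0.042,-0.037,-0.002,0,0],
    [-0.028,-0.0425,0.007,0.0152,0],
    [-0.032,-0.04,0.007,0.0152,0],
    [-0.036,-0.036,0.007,0.0152,0],
  ],
)

```text
time: 1.35
tool_pos: [0.3305, 0.1495, 0.3167]
tcp_rot: [1.04, 2.964, -0.0]
wrist_force: [1.4, -0.3, 0.3]
width: -0.003
```

play_rows(
  motion=[
    [-0.039,-0.033,0.007,0.0152,0],
    [-0.042,-0.029,0.007,0.0152,0],
    [-0.0445,-0.025,0.007,0.0152,0],
    [-0.041,-0.034,0.0115,0.0117,0],
    [-0.044,-0.031,0.0115,0.0117,0],
  ],
)

```text
time: 1.98
tool_pos: [0.3518, -0.1075, 0.2728]
tcp_rot: [1.653, 2.671, 0.0]
wrist_force: [1.8, 0.2, 0.2]
width: 0.004
```

play_rows(
  motion=[
    [-0.046,-0.028,0.0115,0.0117,0],
    [-0.048,-0.024,0.0115,0.0117,0],
    [-0.049,-0.021,0.0115,0.0117,0],
    [-0.051,-0.017,0.0115,0.0117,0],
    [-0.052,-0.013,0.0115,0.0117,0],
  ],
)

```text
time: 2.6
tool_pos: [0.3306, -0.3748, 0.215]
tcp_rot: [-2.114, -2.323, -0.001]
wrist_force: [0.4, 0.0, 0.9]
width: -0.002
```

Run:
```python
from h import *
s=read_state(); print(s)
c=camera_info('wrist'); im=snap('wrist','w1'); print(np.array(c['pose']),np.array(c['intrinsics']))
print(proj('wrist',[.393,-.368,.15],c))
plan([(.335,-.374,.125,5.5),(.455,-.362,.125)])
```

```text
{'time': 2.6, 'q': array([-0.898 , -0.0593,  1.9889,  0.0003,  1.2123, -0.9924]), 'joint_vel': array([-0.6262,  0.6571, -0.4283,  0.004 , -0.2388, -0.042 ]), 'joint_torque': array([  1.7395, -35.5932, -33.4841,  -0.2448,   0.3883,   0.0132]), 'tool_pos': array([ 0.3306, -0.3748,  0.215 ]), 'tcp_rot': array([-2.1142, -2.3234, -0.0006]), 'wrist_force': array([0.4331, 0.0476, 0.8912]), 'torque': array([-0.0328, -0.0281, -0.0254]), 'width': -0.0017573422238939393}
[[ 0.9955  0.0899  0.0297  0.3241]
 [ 0.0947 -0.9474 -0.3059 -0.2961]
 [ 0.0006  0.3073 -0.9516  0.3583]
 [ 0.      0.      0.      1.    ]] [[349.3421   0.     322.0502]
 [  0.     349.3421 195.7133]
 [  0.       0.       1.    ]]
[418.9616 211.9005]
[[0.0029, 0.003, 0.0442, np.float64(-0.0004), 0], [0.0029, 0.003, 0.0442, np.float64(-0.0004), 0], [0.0001, 0.0402, -0.0001, 0.0, 0], [0.0001, 0.0402, -0.0001, 0.0, 0], [0.0001, 0.0402, -0.0001, 0.0, 0]]
```

View pics/w1.png

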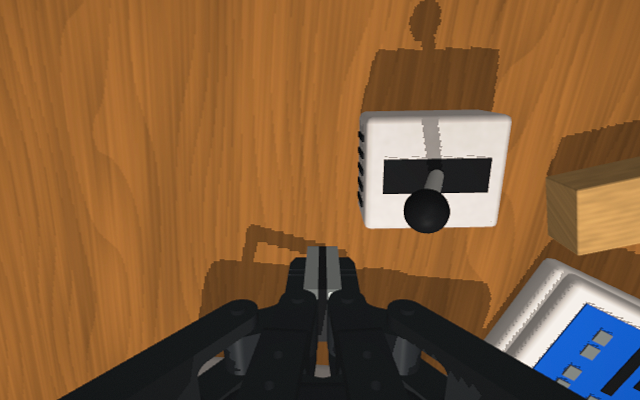

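The wrist picture shows the lever's black ball at (427,211), 8 px from the predicted (419,212), with the slot along the throw direction. So the knob measurement holds and I can push it.

play_rows(
  motion=[
    [0.003,0.003,0.043,0,0],
    [0.003,0.003,0.043,0,0],
    [0,0.035,0,0,0],
    [0,0.035,0,0,0],
    [0,0.025,0,0,0],
  ],
)

```text
time: 3.28
tool_pos: [0.4318, -0.3568, 0.1296]
tcp_rot: [-2.109, -2.327, 0.001]
wrist_force: [-2.3, -1.1, -0.8]
width: -0.002
```

play_rows(
  motion=[
    [0,0.015,0,0,0],
    [0,0.006,0,0,0],
    [0,0,0,0,0],
  ],
)

```text
time: 3.65
tool_pos: [0.4427, -0.3556, 0.1287]
tcp_rot: [-2.097, -2.317, 0.019]
wrist_force: [-30.2, -3.1, 14.7]
width: 0.001
```

Run:
```python
from h import *
s=read_state(); print(s['tool_pos'],s['wrist_force'])
snap('top','t2'); snap('scene','s2')
a=cv2.imread('pics/t2.png')[190:240,410:470];b=cv2.imread('pics/s2.png')[130:215,180:250]
cv2.imwrite('pics/lev.png',np.hstack([cv2.resize(a,(360,300)),cv2.resize(b,(330,300))]))
```

```text
[ 0.4427 -0.3556  0.1287] [-30.1682  -3.1109  14.7091]
```

View pics/lev.png

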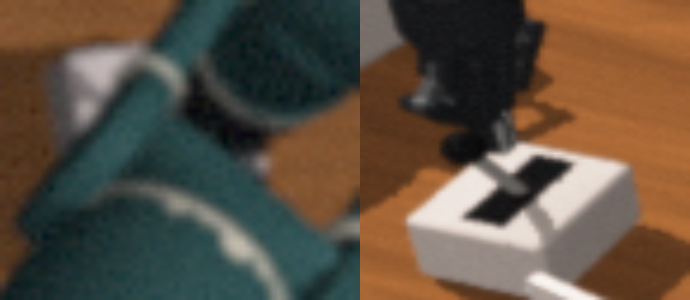

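play_rows(
  motion=[
    [0,-0.03,0,0,0],
    [0,-0.03,0,0,0],
    [0,0,-0.06,0,0],
    [0,0,-0.06,0,0],
    [0,0,-0.06,0,0],
  ],
)

```text
time: 4.38
tool_pos: [0.392, -0.361, 0.3111]
tcp_rot: [-2.111, -2.326, -0.0]
wrist_force: [0.4, -0.3, -0.7]
width: 0.002
```

Run:
```python
from h import *
t=snap('top','t3'); s=snap('scene','s3')
W=np.zeros((600,800,3),np.uint8)
W[:,:400]=cv2.resize(t[50:300,40:207],(400,600)); W[:,400:]=cv2.resize(s[70:360,440:633],(400,600))
cv2.imwrite('pics/c3.png',W[:,:,::-1]); print(read_state()['tool_pos'])
print(onz('top',(75,188),.0),onz('top',(75,188),.4),onz('top',(445,213),.149))
plan([(.38,-.3,.33,5.5),(.36,0,.36,35),(.3,.3,.4,60),(.2,.48,.45,67)],g=85)
```

```text
[ 0.3953 -0.3642  0.3187]
[0.5316 0.8427 0.    ] [0.4629 0.6495 0.4   ] [ 0.421  -0.3662  0.149 ]
[[0.0326, -0.0044, -0.0061, np.float64(0.0001), 85], [0.0326, -0.0045, -0.0061, np.float64(0.0001), 85], [0.05, 0.0015, -0.0056, np.float64(-0.0137), 85], [0.0497, 0.0058, -0.0056, np.float64(-0.0137), 85], [0.049, 0.01, -0.0056, np.float64(-0.0137), 85]]
[[0.048, 0.0142, -0.0056, np.float64(-0.0137), 85], [0.0466, 0.0183, -0.0056, np.float64(-0.0137), 85], [0.0449, 0.0222, -0.0056, np.float64(-0.0137), 85], [0.0466, 0.0205, -0.0073, np.float64(-0.0116), 85], [0.045, 0.0238, -0.0073, np.float64(-0.0116), 85]]
[[0.0431, 0.027, -0.0073, np.float64(-0.0116), 85], [0.041, 0.0301, -0.0073, np.float64(-0.0116), 85], [0.0388, 0.033, -0.0073, np.float64(-0.0116), 85], [0.0363, 0.0357, -0.0073, np.float64(-0.0116), 85], [0.044, 0.0264, -0.0132, np.float64(-0.0049), 85]]
[[0.0431, 0.0278, -0.0132, np.float64(-0.0049), 85], [0.0423, 0.0291, -0.0132, np.float64(-0.0049), 85], [0.0414, 0.0303, -0.0132, np.float64(-0.0049), 85]]
```

View pics/c3.png

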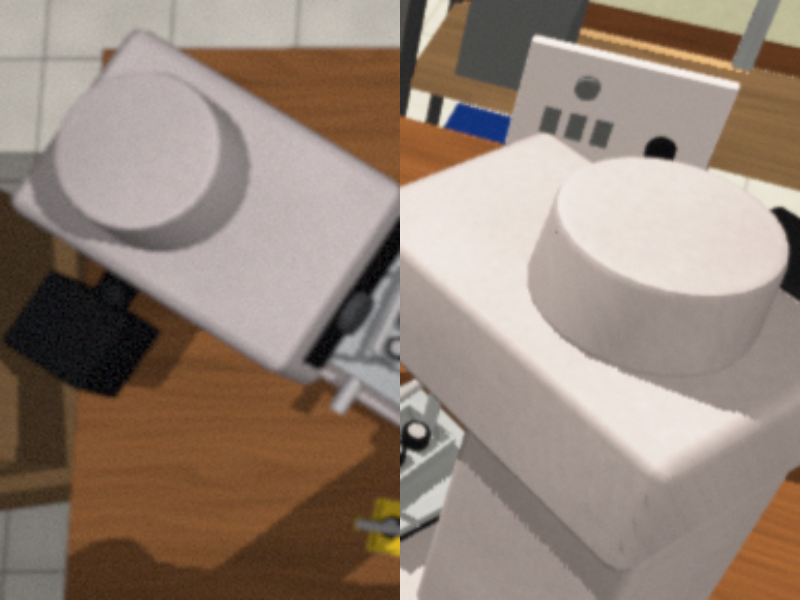

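The top picture shows a black monitor arm on the tester's left flank at about (0.46, 0.65, 0.4), and the far side of the lever is clear. The rows can't tilt the tool directly, so I'll test what an out-of-reach command does to orientation, in the free space on the right.

Run:
```python
from h import *
plan([(.395+.735*.54,-.364-.678*.54,.32)],g=0)
```

```text
[[-0.0447, 0.0399, 0.0008, 0.0, 0], [-0.0447, 0.0399, 0.0008, 0.0, 0], [-0.0447, 0.0399, 0.0008, 0.0, 0], [-0.0447, 0.0399, 0.0008, 0.0, 0], [-0.0447, 0.0399, 0.0008, 0.0, 0]]
[[-0.0447, 0.0399, 0.0008, 0.0, 0], [-0.0447, 0.0399, 0.0008, 0.0, 0], [-0.0447, 0.0399, 0.0008, 0.0, 0], [-0.0447, 0.0399, 0.0008, 0.0, 0]]
```

play_rows(
  motion=[
    [-0.0447,0.04,0,0,0],
    [-0.0447,0.04,0,0,0],
    [-0.0447,0.04,0,0,0],
    [-0.0447,0.04,0,0,0],
    [-0.0447,0.04,0,0,0],
  ],
)

```text
time: 5.1
tool_pos: [0.6145, -0.5654, 0.3083]
tcp_rot: [-2.11, -2.326, -0.0]
wrist_force: [0.9, -1.2, 0.5]
width: -0.001
```

play_rows(
  motion=[
    [-0.0447,0.04,0,0,0],
    [-0.0447,0.04,0,0,0],
    [-0.0447,0.04,0,0,0],
  ],
)

```text
time: 5.48
tool_pos: [0.732, -0.6735, 0.3008]
tcp_rot: [2.099, 2.314, -0.0]
wrist_force: [42.8, -39.5, 94.4]
width: 0.0
```

play_rows(
  motion=[
    [-0.0447,0.04,0,0,0],
    [-0.0447,0.04,0,0,0],
  ],
)

```text
time: 5.72
tool_pos: [0.7588, -0.698, 0.266]
tcp_rot: [2.054, 2.265, -0.0]
wrist_force: [0.0, -1.0, 1.4]
width: -0.001
```

play_rows(
  motion=[
    [0,0,0,0,0],
  ],
)

```text
time: 5.85
tool_pos: [0.7586, -0.698, 0.2705]
tcp_rot: [2.052, 2.262, -0.001]
wrist_force: [0.0, -0.7, 0.1]
width: 0.002
```

Run:
```python
from h import *
s=read_state(); print(s['q'],s['tool_pos'],s['tcp_rot'],np.hypot(*s['tool_pos'][:2])); print(R.from_rotvec(s['tcp_rot']).as_matrix())
```

```text
[-0.7687  1.0543  0.3145  0.0024  1.6854 -0.8656] [ 0.7586 -0.698   0.2705] [ 2.0521  2.2621 -0.0007] 1.0308416147496435
[[-0.095   0.9934  0.0644]
 [ 0.9934  0.0989 -0.059 ]
 [-0.065   0.0583 -0.9962]]
```

It leans, about 5 degrees outward, but there was a 94 N wrist transient on hitting the reach limit, so I'll push gently from here. Next check: does the lean grow, and does it persist on retracting?

play_rows(
  motion=[
    [-0.011,0.01,0,0,0],
    [-0.011,0.01,0,0,0],
    [-0.011,0.01,0,0,0],
    [-0.011,0.01,0,0,0],
    [-0.011,0.01,0,0,0],
  ],
)

```text
time: 6.48
tool_pos: [0.7757, -0.7128, 0.2655]
tcp_rot: [2.014, 2.22, -0.002]
wrist_force: [0.5, 0.2, 0.5]
width: -0.002
```

play_rows(
  motion=[
    [0.011,-0.01,0,0,0],
    [0.022,-0.02,0,0,0],
    [0.033,-0.03,0,0,0],
    [0.033,-0.03,0,0,0],
  ],
)

```text
time: 6.98
tool_pos: [0.6763, -0.6228, 0.2462]
tcp_rot: [2.013, 2.22, -0.002]
wrist_force: [-0.6, 0.0, 0.1]
width: -0.003
```

Run:
```python
from h import *
s=read_state(); print(s['q'],s['tool_pos'],s['tcp_rot'],np.hypot(*s['tool_pos'][:2])); print(R.from_rotvec(s['tcp_rot']).as_matrix())
```

```text
[-0.773   0.6434  1.051   0.0043  1.3026 -0.8712] [ 0.6763 -0.6228  0.2462] [ 2.0135  2.2197 -0.0016] 0.919376027788516
[[-0.0915  0.9901  0.1061]
 [ 0.99    0.1019 -0.0977]
 [-0.1075  0.0961 -0.9895]]
```

The lean persists: 8 degrees now, and it is world-fixed. So I can build the required 37 degree lean by pushing gently at the reach limit in the right azimuth. Adding lean at azimuth about 79 degrees, clear of the monitor, to the present one gives the 67 degree lean that I need.

Run:
```python
from h import *
plan([(.5,-.3,.36,30),(.4,.1,.38,55),(.25,.4,.36,68),(.13,.66,.33,68),(.17,.87,.3,68)],g=0)
```

```text
[[0.0462, -0.0187, -0.0233, np.float64(-0.0096), 0], [0.0472, -0.0159, -0.0233, np.float64(-0.0096), 0], [0.0481, -0.013, -0.0233, np.float64(-0.0096), 0], [0.0488, -0.0101, -0.0233, np.float64(-0.0096), 0], [0.0493, -0.0071, -0.0233, np.float64(-0.0096), 0]]
[[0.0497, -0.0041, -0.0233, np.float64(-0.0096), 0], [0.0498, -0.0012, -0.0233, np.float64(-0.0096), 0], [0.0558, 0.0162, -0.0099, np.float64(-0.01), 0], [0.0547, 0.0196, -0.0099, np.float64(-0.01), 0], [0.0534, 0.023, -0.0099, np.float64(-0.01), 0]]
[[0.0518, 0.0263, -0.0099, np.float64(-0.01), 0], [0.0501, 0.0295, -0.0099, np.float64(-0.01), 0], [0.0481, 0.0326, -0.0099, np.float64(-0.01), 0], [0.046, 0.0356, -0.0099, np.float64(-0.01), 0], [0.0492, 0.0265, -0.0042, np.float64(-0.0061), 0]]
[[0.0481, 0.0283, -0.0042, np.float64(-0.0061), 0], [0.047, 0.0302, -0.0042, np.float64(-0.0061), 0], [0.0458, 0.032, -0.0042, np.float64(-0.0061), 0], [0.0445, 0.0337, -0.0042, np.float64(-0.0061), 0], [0.0432, 0.0354, -0.0042, np.float64(-0.0061), 0]]
[[0.042, 0.0394, -0.0017, np.float64(-0.0001), 0], [0.042, 0.0394, -0.0017, np.float64(-0.0001), 0], [0.0419, 0.0394, -0.0017, np.float64(-0.0001), 0], [0.0419, 0.0394, -0.0017, np.float64(-0.0001), 0], [0.0419, 0.0395, -0.0017, np.float64(-0.0001), 0]]
[[0.0109, 0.0527, 0.0034, np.float64(-0.0), 0], [0.0109, 0.0527, 0.0034, np.float64(-0.0), 0], [0.0109, 0.0527, 0.0034, np.float64(-0.0), 0], [0.0109, 0.0527, 0.0034, np.float64(-0.0), 0]]
```

play_rows(
  motion=[
    [0.046,-0.019,-0.0233,-0.0096,0],
    [0.047,-0.016,-0.0233,-0.0096,0],
    [0.048,-0.013,-0.0233,-0.0096,0],
    [0.049,-0.01,-0.0233,-0.0096,0],
    [0.049,-0.007,-0.0233,-0.0096,0],
  ],
)

```text
time: 7.6
tool_pos: [0.5503, -0.3925, 0.3289]
tcp_rot: [1.656, 2.5, -0.034]
wrist_force: [0.6, 0.3, 1.2]
width: 0.001
```

play_rows(
  motion=[
    [0.05,-0.004,-0.0233,-0.0096,0],
    [0.05,-0.001,-0.0233,-0.0096,0],
    [0.056,0.016,-0.01,-0.01,0],
    [0.055,0.02,-0.01,-0.01,0],
    [0.053,0.023,-0.01,-0.01,0],
  ],
)

```text
time: 8.22
tool_pos: [0.4571, -0.1281, 0.3702]
tcp_rot: [1.253, 2.728, -0.066]
wrist_force: [0.6, 0.7, 0.5]
width: 0.0
```

play_rows(
  motion=[
    [0.052,0.026,-0.01,-0.01,0],
    [0.05,0.03,-0.01,-0.01,0],
    [0.048,0.033,-0.01,-0.01,0],
    [0.046,0.036,-0.01,-0.01,0],
    [0.049,0.0265,-0.004,-0.006,0],
  ],
)

```text
time: 8.85
tool_pos: [0.3755, 0.1515, 0.3789]
tcp_rot: [0.849, 2.887, -0.092]
wrist_force: [-0.2, 0.7, 0.8]
width: -0.0
```

play_rows(
  motion=[
    [0.048,0.028,-0.004,-0.006,0],
    [0.047,0.03,-0.004,-0.006,0],
    [0.046,0.032,-0.004,-0.006,0],
    [0.0445,0.034,-0.004,-0.006,0],
    [0.043,0.0355,-0.004,-0.006,0],
  ],
)

```text
time: 9.48
tool_pos: [0.2499, 0.401, 0.3608]
tcp_rot: [0.575, 2.961, -0.111]
wrist_force: [-0.2, 0.1, 0.0]
width: 0.001
```

play_rows(
  motion=[
    [0.042,0.0394,-0.002,0,0],
    [0.042,0.0394,-0.002,0,0],
    [0.042,0.0394,-0.002,0,0],
    [0.042,0.0394,-0.002,0,0],
    [0.042,0.0394,-0.002,0,0],
  ],
)

```text
time: 10.1
tool_pos: [0.1304, 0.6617, 0.3323]
tcp_rot: [0.577, 2.961, -0.112]
wrist_force: [0.1, 0.7, 0.9]
width: -0.006
```

play_rows(
  motion=[
    [0.011,0.053,0.003,0,0],
    [0.011,0.053,0.003,0,0],
    [0.011,0.053,0.003,0,0],
    [0.006,0.026,0.002,0,0],
  ],
)

```text
time: 10.6
tool_pos: [0.1671, 0.8461, 0.3042]
tcp_rot: [0.577, 2.961, -0.115]
wrist_force: [-0.9, -0.2, -0.1]
width: 0.003
```

Run:
```python
from h import *
s=read_state(); print(s['q'],s['tool_pos'],s['wrist_force'],np.hypot(*s['tool_pos'][:2])); M=R.from_rotvec(s['tcp_rot']).as_matrix();print(M, M.T@[.19,.98,0])
```

```text
[ 1.3956  0.6834  0.8859 -0.1214  1.6506  0.2049] [0.1671 0.8461 0.3042] [-0.9372 -0.1529 -0.1026] 0.862459933416099
[[-0.9197  0.3783  0.1052]
 [ 0.369   0.9242 -0.0981]
 [-0.1343 -0.0514 -0.9896]] [ 0.1869  0.9776 -0.0761]
```

play_rows(
  motion=[
    [0.005,0.025,0,0,0],
    [0.005,0.025,0,0,0],
    [0.004,0.02,0,0,0],
    [0.004,0.02,0,0,0],
    [0.004,0.02,0,0,0],
  ],
)

```text
time: 11.22
tool_pos: [0.1875, 0.9491, 0.2952]
tcp_rot: [0.577, 2.962, -0.105]
wrist_force: [3.5, 31.8, 38.1]
width: -0.003
```

play_rows(
  motion=[
    [0.004,0.02,0,0,0],
    [0.004,0.02,0,0,0],
    [0.008,0.04,0,0,0],
    [0.012,0.06,0,0,0],
    [0.012,0.06,0,0,0],
  ],
)

```text
time: 11.85
tool_pos: [0.2039, 1.0126, 0.243]
tcp_rot: [0.565, 2.963, 0.097]
wrist_force: [-0.2, -0.4, -0.5]
width: 0.004
```

```bash
cat >> h.py <<'E'
def lean():
    s=read_state(); M=R.from_rotvec(s['tcp_rot']).as_matrix(); z=M[:,2]
    print('t',s['time'],'q',s['q'],'p',s['tool_pos'],'F',s['wrist_force'],'w',s['width']);print(M)
    print('lean',np.degrees(np.arccos(-z[2])),'az',np.degrees(np.arctan2(z[1],z[0])),'tool y az',np.degrees(np.arctan2(M[1,1],M[0,1])))
E
python3 -c "from h import *;lean()"
```

```text
t 11.85 q [ 1.3896  1.0855  0.311  -0.1247  1.6804  0.1781] p [0.2039 1.0126 0.243 ] F [-0.1544 -0.3568 -0.5001] w 0.00433196043931411
[[-0.9225  0.3623  0.133 ]
 [ 0.3702  0.9281  0.0399]
 [-0.109   0.0861 -0.9903]]
lean 7.981674633943733 az 16.71137234805376 tool y az 68.67497588253848
```

play_rows(
  motion=[
    [0.012,0.06,0,0,0],
    [0.012,0.06,0,0,0],
    [0.012,0.06,0,0,0],
    [0.012,0.06,0,0,0],
    [0.012,0.06,0,0,0],
  ],
)

```text
time: 12.48
tool_pos: [0.2192, 1.0945, 0.2194]
tcp_rot: [0.541, 2.94, 0.414]
wrist_force: [0.6, 0.5, -0.6]
width: 0.0
```

play_rows(
  motion=[
    [0.012,0.06,0,0,0],
    [0.012,0.06,0,0,0],
    [0.012,0.06,0,0,0],
  ],
)

```text
time: 12.85
tool_pos: [0.2233, 1.1357, 0.2369]
tcp_rot: [0.523, 2.911, 0.605]
wrist_force: [0.1, -0.2, -0.6]
width: -0.001
```

```bash
python3 -c "from h import *;lean()"
```

```text
t 12.85 q [ 1.3909  1.1183  0.3109 -0.1234  1.3091  0.1832] p [0.2233 1.1357 0.2369] F [ 0.1329 -0.1774 -0.6246] w -0.0008126543635973859
[[-0.9327  0.3084  0.187 ]
 [ 0.3574  0.8602  0.3639]
 [-0.0487  0.4062 -0.9125]]
lean 24.1495300910294 az 62.7980487065012 tool y az 70.27604288839572
```

play_rows(
  motion=[
    [0.012,0.06,0,0,0],
    [0.012,0.06,0,0,0],
    [0.012,0.06,0,0,0],
    [0.012,0.06,0,0,0],
    [0.012,0.06,0,0,0],
  ],
)

```text
time: 13.48
tool_pos: [0.2215, 1.1876, 0.3083]
tcp_rot: [0.49, 2.841, 0.907]
wrist_force: [0.2, 0.2, 0.2]
width: 0.001
```

Run:
```python
from h import *
lean()
plan([(.16,.75,.40),(.2,.45,.45),(.36,.22,.44),(.475,.25,.36)],g=0)
```

```text
t 13.475 q [ 1.3982  1.0815  0.3118 -0.1242  1.1391  0.1853] p [0.2215 1.1876 0.3083] F [0.1983 0.1861 0.1935] w 0.0014415565248798948
[[-0.9406  0.2678  0.2089]
 [ 0.3393  0.768   0.5432]
 [-0.015   0.5818 -0.8132]]
lean 35.58782511041041 az 68.96192996194694 tool y az 70.77796569957135
[[-0.0115, -0.0374, -0.0406, 0.0, 0], [-0.0115, -0.0374, -0.0406, 0.0, 0], [-0.0115, -0.0374, -0.0406, 0.0, 0], [-0.0115, -0.0374, -0.0406, 0.0, 0], [-0.0115, -0.0374, -0.0406, 0.0, 0]]
[[-0.0115, -0.0374, -0.0406, 0.0, 0], [-0.0115, -0.0374, -0.0406, 0.0, 0], [-0.0115, -0.0374, -0.0406, 0.0, 0], [-0.0234, -0.0318, -0.0325, 0.0, 0], [-0.0234, -0.0318, -0.0325, 0.0, 0]]
[[-0.0234, -0.0318, -0.0325, 0.0, 0], [-0.0234, -0.0318, -0.0325, 0.0, 0], [-0.0234, -0.0318, -0.0325, 0.0, 0], [-0.0234, -0.0318, -0.0325, 0.0, 0], [-0.0457, -0.0279, -0.0167, 0.0, 0]]
[[-0.0457, -0.0279, -0.0167, 0.0, 0], [-0.0457, -0.0279, -0.0167, 0.0, 0], [-0.0457, -0.0279, -0.0167, 0.0, 0], [-0.0457, -0.0279, -0.0167, 0.0, 0], [-0.0323, 0.0024, 0.0351, 0.0, 0]]
[[-0.0323, 0.0024, 0.0351, 0.0, 0], [-0.0323, 0.0024, 0.0351, 0.0, 0]]
```

Run:
```python
from h import *
plan([(.17,.78,.40),(.30,.48,.42),(.40,.29,.42),(.475,.25,.37)],g=0)
```

```text
[[-0.0114, -0.0342, -0.0383, 0.0, 0], [-0.0114, -0.0342, -0.0383, 0.0, 0], [-0.0114, -0.0342, -0.0383, 0.0, 0], [-0.0114, -0.0342, -0.0383, 0.0, 0], [-0.0114, -0.0342, -0.0383, 0.0, 0]]
[[-0.0114, -0.0342, -0.0383, 0.0, 0], [-0.0114, -0.0342, -0.0383, 0.0, 0], [-0.0114, -0.0342, -0.0383, 0.0, 0], [-0.0374, -0.0307, -0.0253, 0.0, 0], [-0.0374, -0.0307, -0.0253, 0.0, 0]]
[[-0.0374, -0.0307, -0.0253, 0.0, 0], [-0.0374, -0.0307, -0.0253, 0.0, 0], [-0.0374, -0.0307, -0.0253, 0.0, 0], [-0.0374, -0.0307, -0.0253, 0.0, 0], [-0.0396, -0.0298, -0.0206, 0.0, 0]]
[[-0.0396, -0.0298, -0.0206, 0.0, 0], [-0.0396, -0.0298, -0.0206, 0.0, 0], [-0.0396, -0.0298, -0.0206, 0.0, 0], [-0.0417, -0.0199, 0.0173, 0.0, 0], [-0.0417, -0.0199, 0.0173, 0.0, 0]]
```

play_rows(
  motion=[
    [-0.0114,-0.034,-0.038,0,0],
    [-0.0114,-0.034,-0.038,0,0],
    [-0.0114,-0.034,-0.038,0,0],
    [-0.0114,-0.034,-0.038,0,0],
    [-0.0114,-0.034,-0.038,0,0],
  ],
)

```text
time: 14.1
tool_pos: [0.1913, 0.9448, 0.3652]
tcp_rot: [0.49, 2.84, 0.908]
wrist_force: [0.5, -0.0, 0.6]
width: -0.002
```

play_rows(
  motion=[
    [-0.0114,-0.034,-0.038,0,0],
    [-0.0114,-0.034,-0.038,0,0],
    [-0.0114,-0.034,-0.038,0,0],
    [-0.0374,-0.031,-0.025,0,0],
    [-0.0374,-0.031,-0.025,0,0],
  ],
)

```text
time: 14.72
tool_pos: [0.2156, 0.6932, 0.4054]
tcp_rot: [0.488, 2.84, 0.909]
wrist_force: [1.2, 0.8, 0.8]
width: 0.0
```

play_rows(
  motion=[
    [-0.0374,-0.031,-0.025,0,0],
    [-0.0374,-0.031,-0.025,0,0],
    [-0.0374,-0.031,-0.025,0,0],
    [-0.0374,-0.031,-0.025,0,0],
    [-0.04,-0.03,-0.02,0,0],
  ],
)

```text
time: 15.35
tool_pos: [0.328, 0.4453, 0.417]
tcp_rot: [0.487, 2.837, 0.908]
wrist_force: [1.4, 0.0, 0.3]
width: -0.001
```

play_rows(
  motion=[
    [-0.04,-0.03,-0.02,0,0],
    [-0.04,-0.03,-0.02,0,0],
    [-0.04,-0.03,-0.02,0,0],
    [-0.0417,-0.02,0.017,0,0],
    [-0.0417,-0.02,0.017,0,85],
  ],
)

```text
time: 15.98
tool_pos: [0.4806, 0.2618, 0.3654]
tcp_rot: [0.49, 2.835, 0.903]
wrist_force: [0.3, 0.4, 0.3]
width: 0.203
```

play_rows(
  motion=[
    [0,0,0,0,85],
    [0,0,0,0,85],
    [0,0,0,0,85],
  ],
)

```text
time: 16.35
tool_pos: [0.4783, 0.2643, 0.3655]
tcp_rot: [0.487, 2.84, 0.904]
wrist_force: [0.3, -0.3, -0.3]
width: 0.845
```

Run:
```python
from h import *
lean()
c=camera_info('wrist'); snap('wrist','w2'); np.savez('w2.npz',K=c['intrinsics'],P=c['pose'])
for p in((.522,.36,.215),(.574,.335,.221),(.469,.379,.221)):print(proj('wrist',p,c))
```

```text
t 16.35 q [ 0.125  -0.2913  2.0259  0.5932  1.1532 -1.2824] p [0.4783 0.2643 0.3655] F [ 0.3397 -0.2874 -0.3385] w 0.844595143663519
[[-0.9408  0.2657  0.2106]
 [ 0.3385  0.7695  0.5415]
 [-0.0182  0.5807 -0.8139]]
lean 35.522500488538974 az 68.74491982482408 tool y az 70.95459178161576
[318.8666 174.4346]
[316.9743 232.4739]
[323.1645 115.3181]
```

View pics/w2.png

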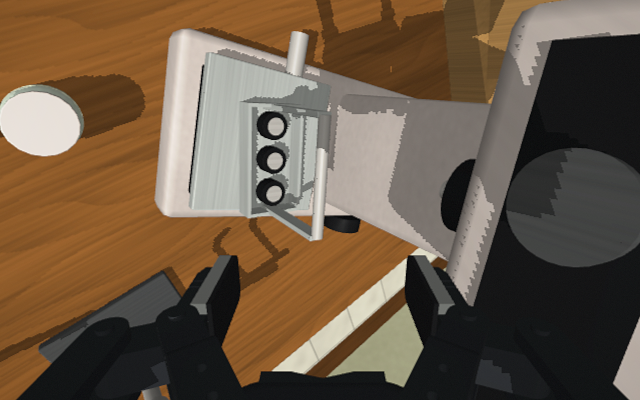

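The wrist picture shows the silver carrier on the stage, its bar running from (323,112) to (317,240). That is within a few px of the predicted line, and it is the right one, not the yellow look-alike. The turret and head are at right.

Run:
```python
from h import *
f=np.load('w2.npz');c=dict(intrinsics=f['K'],pose=f['P'])
a,b=[onz('wrist',p,.215,c) for p in((318,238),(322.5,112))]
print(a,b,(a+b)/2,np.linalg.norm(a-b),np.degrees(np.arctan2(*(b-a)[1::-1])))
m=np.array([.522,.359,.215]); s=read_state(); M=R.from_rotvec(s['tcp_rot']).as_matrix(); z=M[:,2]
for mm in (m,(a+b)/2):
  t=mm+.019*z; print('tcp',t,'offset in tool',M.T@(t-s['tool_pos']))
```

```text
[0.5852 0.3368 0.215 ] [0.4681 0.3831 0.215 ] [0.5266 0.36   0.215 ] 0.12593921072498998 158.45280873809446
tcp [0.526  0.3693 0.1995] offset in tool [-0.0064 -0.0029  0.202 ]
tcp [0.5306 0.3702 0.1995] offset in tool [-0.0105 -0.0009  0.2035]
```

play_rows(
  motion=[
    [-0.009,-0.002,0.01,0,60],
    [0,0,0.04,0,60],
    [0,0,0.05,0,60],
    [0,0,0.04,0,60],
    [0,0,0.035,0,60],
  ],
  squeeze=60,
)

```text
time: 17.02
tool_pos: [0.5229, 0.3546, 0.218]
tcp_rot: [0.489, 2.843, 0.902]
wrist_force: [0.2, -0.1, 0.9]
width: 0.705
```

play_rows(
  motion=[
    [0,0,0.02,0,60],
    [0,0,0.007,0,60],
    [0,0,0,0,60],
  ],
)

```text
time: 17.4
tool_pos: [0.5291, 0.3682, 0.1984]
tcp_rot: [0.49, 2.842, 0.903]
wrist_force: [-0.0, 0.4, -0.1]
width: 0.705
```

Run:
```python
from h import *
lean()
c=camera_info('wrist'); a=snap('wrist','w3'); print(proj('wrist',[.5255,.36,.215],c)); b=snap('scene','s4')
W=np.zeros((400,800,3),np.uint8); W[:,:480]=a[:,80:560]; W[:,480:]=cv2.resize(b[200:330,370:474],(320,400))
cv2.imwrite('pics/g3.png',W[:,:,::-1])
```

```text
t 17.4 q [ 0.3252 -0.0018  2.0917  0.7055  0.7579 -1.3562] p [0.5291 0.3682 0.1984] F [-0.045   0.3929 -0.086 ] w 0.7048083376442392
[[-0.9405  0.268   0.2091]
 [ 0.3395  0.7695  0.5409]
 [-0.0159  0.5797 -0.8147]]
lean 35.44466606504851 az 68.86477450303818 tool y az 70.7983185712691
[325.6267 283.7649]
```

View pics/g3.png

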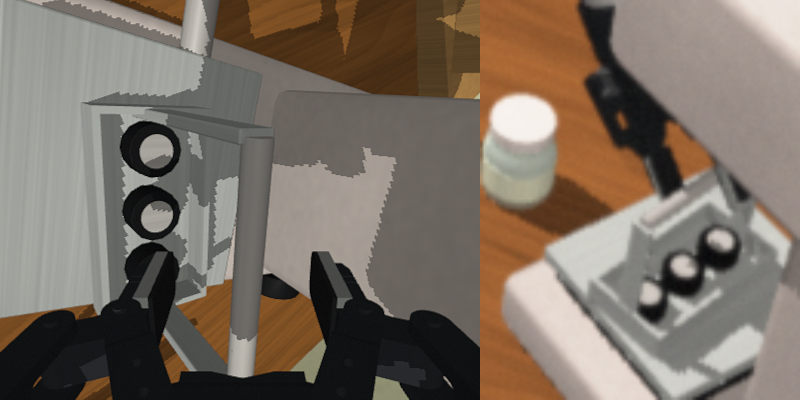

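The wrist picture shows the bar running between the open fingers, its far upright at crop (255,132) and its near end at (240,375), nothing touching. Closing.

play_rows(
  motion=[
    [0,0,0,0,8],
    [0,0,0,0,0],
    [0,0,0,0,0],
    [0,0,0,0,0],
    [0,0,0,0,0],
  ],
  squeeze=60,
)

```text
time: 18.12
tool_pos: [0.5297, 0.3685, 0.1994]
tcp_rot: [0.49, 2.84, 0.905]
wrist_force: [1.4, 0.3, 5.6]
width: 0.118
```

Run:
```python
from h import *
lean()
s=read_state();M=R.from_rotvec(s['tcp_rot']).as_matrix()
v=np.array([-.56,-.83,0]); print('up',M.T@[0,0,1],'out',M.T@v)
f=np.load('w2.npz')
c=camera_info('wrist')
print(onz('wrist',(335,140),.215,c),onz('wrist',(320,372),.215,c))
```

```text
t 18.125 q [ 0.3252 -0.0024  2.091   0.7063  0.7575 -1.3562] p [0.5297 0.3685 0.1994] F [1.4263 0.342  5.5506] w 0.11812392212930829
[[-0.9402  0.2678  0.2106]
 [ 0.3403  0.7687  0.5416]
 [-0.0168  0.5809 -0.8138]]
lean 35.52985210267785 az 68.75378228384037 tool y az 70.7926157537905
up [-0.0168  0.5809 -0.8138] out [ 0.2441 -0.788  -0.5675]
[0.4727 0.3837 0.215 ] [0.5682 0.3432 0.215 ]
```

Gripped at a 10 mm opening. Since turns are only about the tool axis, I'll carry the carrier out and set it down upright on free table at the left. Then I'll undo the lean at the inner reach limit, re-grip straight down and hang it.

play_rows(
  motion=[
    [0,0.006,-0.008,0,0],
    [0,0.006,-0.008,0,0],
    [0.004,-0.012,-0.009,0,0],
    [0.007,-0.024,-0.017,0,0],
    [0.007,-0.024,-0.017,0,0],
  ],
)

```text
time: 18.75
tool_pos: [0.4849, 0.304, 0.2169]
tcp_rot: [0.49, 2.844, 0.902]
wrist_force: [0.2, 0.1, -3.1]
width: 0.111
```

Run:
```python
from h import *
lean()
plan([(.465,.275,.235),(.42,.29,.32),(.36,.37,.32),(.30,.52,.28),(.30,.55,.16)],g=0,step=.045)
```

```text
t 18.75 q [ 0.2164 -0.1489  2.1896  0.6915  0.8591 -1.4123] p [0.4849 0.304  0.2169] F [ 0.1973  0.0749 -3.1319] w 0.11117129068227469
[[-0.9408  0.2685  0.2071]
 [ 0.3388  0.7705  0.54  ]
 [-0.0146  0.5782 -0.8158]]
lean 35.33407958215803 az 69.0143407569891 tool y az 70.78984268150097
[[0.0086, -0.0172, -0.0346, 0.0, 0], [0.0154, 0.0162, -0.0235, 0.0, 0], [0.0154, 0.0162, -0.0235, 0.0, 0], [0.0154, 0.0162, -0.0235, 0.0, 0], [0.0278, 0.0152, 0.0103, 0.0, 0]]
[[0.0278, 0.0152, 0.0103, 0.0, 0], [0.0278, 0.0152, 0.0103, 0.0, 0], [0.027, 0.0191, 0.0253, 0.0, 0], [0.027, 0.0191, 0.0253, 0.0, 0], [0.027, 0.0191, 0.0253, 0.0, 0]]
[[0.027, 0.0191, 0.0253, 0.0, 0], [0.004, -0.0154, 0.038, 0.0, 0], [0.004, -0.0154, 0.038, 0.0, 0], [0.004, -0.0154, 0.038, 0.0, 0]]
```

play_rows(
  motion=[
    [0.0086,-0.017,-0.035,0,0],
    [0.0154,0.016,-0.0235,0,0],
    [0.0154,0.016,-0.0235,0,0],
    [0.0154,0.016,-0.0235,0,0],
    [0.028,0.015,0.01,0,0],
  ],
)

```text
time: 19.38
tool_pos: [0.402, 0.3163, 0.324]
tcp_rot: [0.491, 2.836, 0.904]
wrist_force: [0.6, 0.6, -3.6]
width: 0.117
```

play_rows(
  motion=[
    [0.028,0.015,0.01,0,0],
    [0.028,0.015,0.01,0,0],
    [0.027,0.019,0.025,0,0],
    [0.027,0.019,0.025,0,0],
    [0.027,0.019,0.025,0,0],
  ],
)

```text
time: 20.0
tool_pos: [0.3141, 0.4817, 0.2905]
tcp_rot: [0.49, 2.843, 0.901]
wrist_force: [0.5, -0.4, -3.3]
width: 0.113
```

play_rows(
  motion=[
    [0.027,0.019,0.025,0,0],
    [0.004,-0.015,0.038,0,0],
    [0.004,-0.015,0.038,0,0],
    [0.004,-0.015,0.038,0,0],
    [0,0,0,0,0],
  ],
)

```text
time: 20.62
tool_pos: [0.2979, 0.5465, 0.1563]
tcp_rot: [0.492, 2.852, 0.889]
wrist_force: [-0.2, -0.3, -3.3]
width: 0.112
```

Run:
```python
from h import *
lean()
s=read_state(); M=R.from_rotvec(s['tcp_rot']).as_matrix(); print('down 10mm',M.T@[0,0,-.01])
b=snap('scene','s5'); t=snap('top','t5')
W=np.zeros((400,800,3),np.uint8); W[:,:400]=cv2.resize(b[0:200,440:640],(400,400)); W[:,400:]=cv2.resize(t[150:330,70:250],(400,400))
cv2.imwrite('pics/c5.png',W[:,:,::-1])
```

```text
t 20.625 q [ 0.9503 -0.0797  2.2489  0.3754  0.4075 -0.5813] p [0.2979 0.5465 0.1563] F [-0.2027 -0.3398 -3.2985] w 0.11174346668641608
[[-0.9408  0.2721  0.2021]
 [ 0.3387  0.7756  0.5327]
 [-0.0118  0.5696 -0.8218]]
lean 34.73348644937916 az 69.22355131821571 tool y az 70.66816800278839
down 10mm [ 0.0001 -0.0057  0.0082]
```

play_rows(
  motion=[
    [0,-0.0086,0.0123,0,0],
    [0,-0.0086,0.0123,0,0],
    [0,-0.0086,0.0123,0,0],
    [0,-0.0035,0.005,0,0],
    [0,0,0,0,0],
  ],
)

```text
time: 21.35
tool_pos: [0.3021, 0.5506, 0.1122]
tcp_rot: [0.491, 2.842, 0.903]
wrist_force: [0.3, -0.4, -2.8]
width: 0.117
```

play_rows(
  motion=[
    [0,-0.0023,0.0033,0,0],
    [0,-0.0023,0.0033,0,0],
    [0,0,0,0,0],
  ],
)

```text
time: 21.72
tool_pos: [0.3018, 0.5505, 0.1036]
tcp_rot: [0.49, 2.842, 0.903]
wrist_force: [0.1, 0.7, -2.7]
width: 0.116
```

play_rows(
  motion=[
    [0,-0.0017,0.0024,0,0],
    [0,-0.0006,0.0009,0,0],
    [0,0,0,0,0],
  ],
)

```text
time: 22.1
tool_pos: [0.3028, 0.5513, 0.1009]
tcp_rot: [0.491, 2.84, 0.905]
wrist_force: [0.7, -0.4, -0.3]
width: 0.12
```

play_rows(
  motion=[
    [0,-0.0006,0.0009,0,0],
    [0,0,0,0,0],
  ],
)

```text
time: 22.35
tool_pos: [0.3034, 0.5518, 0.1005]
tcp_rot: [0.491, 2.838, 0.907]
wrist_force: [3.8, -0.1, 3.9]
width: 0.116
```

play_rows(
  motion=[
    [0,0,0,0,60],
    [0,0,0,0,60],
    [0,0,0,0,60],
    [0,0,0,0,60],
    [0,0,-0.01,0,60],
  ],
)

```text
time: 22.98
tool_pos: [0.2995, 0.5448, 0.1063]
tcp_rot: [0.491, 2.843, 0.901]
wrist_force: [0.1, 0.0, 0.6]
width: 0.703
```

play_rows(
  motion=[
    [0,0,-0.03,0,60],
    [0,0,-0.05,0,60],
    [0,0,-0.05,0,60],
    [0,0,-0.05,0,60],
  ],
)

```text
time: 23.48
tool_pos: [0.2619, 0.4466, 0.2553]
tcp_rot: [0.49, 2.841, 0.903]
wrist_force: [1.0, 0.8, 1.1]
width: 0.705
```

Run:
```python
from h import *
lean()
s=read_state(); p=s['tool_pos']
plan([(.18,.48,.33),(.18-.36*.2,.48-.93*.2,.33)],g=60,step=.04)
c=camera_info('wrist'); im=snap('wrist','w6'); print(proj('wrist',[.2994,.5415,.116],c))
```

```text
t 23.475 q [ 0.8619 -0.4416  2.3262  0.3077  0.6892 -0.5484] p [0.2619 0.4466 0.2553] F [1.041  0.7506 1.1386] w 0.7050032680448881
[[-0.9402  0.2682  0.2098]
 [ 0.3401  0.7695  0.5406]
 [-0.0165  0.5797 -0.8147]]
lean 35.44239910348021 az 68.78567860499423 tool y az 70.78272809500551
[[0.0291, 0.0157, -0.02, 0.0, 60], [0.0291, 0.0157, -0.02, 0.0, 60], [0.0291, 0.0157, -0.02, 0.0, 60], [0.0009, -0.0325, -0.0231, 0.0, 60], [0.0009, -0.0325, -0.0231, 0.0, 60]]
[[0.0009, -0.0325, -0.0231, 0.0, 60], [0.0009, -0.0325, -0.0231, 0.0, 60], [0.0009, -0.0325, -0.0231, 0.0, 60]]
[323.6077 171.826 ]
```

View pics/w6.png

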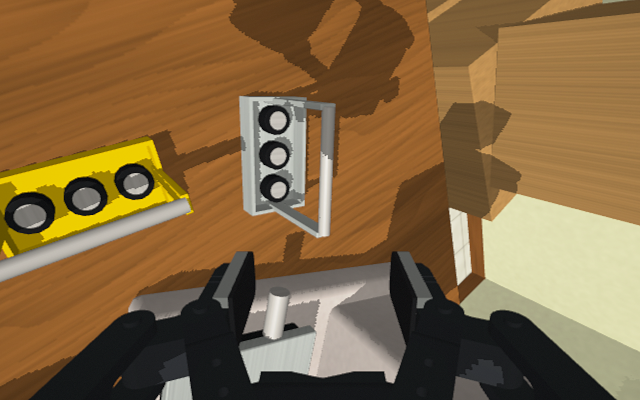

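The wrist picture shows the carrier standing upright on the table, its bar from (328,108) to (325,235). The middle is 3 px from the prediction, and the yellow one is untouched. Next I undo the lean at the inner limit.

play_rows(
  motion=[
    [0.029,0.0157,-0.02,0,60],
    [0.029,0.0157,-0.02,0,60],
    [0.029,0.0157,-0.02,0,60],
  ],
)

```text
time: 23.9
tool_pos: [0.1803, 0.4808, 0.33]
tcp_rot: [0.492, 2.84, 0.904]
wrist_force: [0.0, 0.6, 1.1]
width: 0.703
```

play_rows(
  motion=[
    [0,-0.02,0,0,30],
    [0,-0.02,0,0,0],
    [0,-0.02,0,0,0],
    [0,-0.02,0,0,0],
    [0,-0.02,0,0,0],
  ],
)

```text
time: 24.52
tool_pos: [0.1537, 0.4034, 0.2704]
tcp_rot: [0.491, 2.841, 0.903]
wrist_force: [0.3, 0.7, 0.6]
width: 0.002
```

```bash
python3 -c "from h import *;lean()"
```

```text
t 24.525 q [ 1.1034 -0.7015  2.4282  0.0788  0.8    -0.1623] p [0.1537 0.4034 0.2704] F [0.2582 0.6596 0.5746] w 0.0022600871839543986
[[-0.9402  0.2685  0.2097]
 [ 0.3403  0.7692  0.5408]
 [-0.0161  0.5798 -0.8146]]
lean 35.452927671177214 az 68.80649105539719 tool y az 70.75806901469753
```

play_rows(
  motion=[
    [0,-0.02,0,0,0],
    [0,-0.02,0,0,0],
    [0,-0.02,0,0,0],
    [0,-0.02,0,0,0],
    [0,-0.03,0,0,0],
  ],
)

```text
time: 25.15
tool_pos: [0.129, 0.3308, 0.2286]
tcp_rot: [0.493, 2.853, 0.876]
wrist_force: [0.0, 0.8, -0.2]
width: 0.002
```

```bash
python3 -c "from h import *;lean()"
```

```text
t 25.15 q [ 1.0398 -0.9198  2.5701  0.1152  0.9014 -0.2328] p [0.129  0.3308 0.2286] F [ 0.0062  0.8454 -0.1964] w 0.001973270849705492
[[-0.9402  0.2726  0.2042]
 [ 0.3402  0.7797  0.5257]
 [-0.0159  0.5637 -0.8258]]
lean 34.32771964323379 az 68.7720615342128 tool y az 70.72878309027686
```

```bash
cat > k.py <<'E'
import numpy as np
from scipy.optimize import least_squares
D=np.array([[.2647,1.6053,1.2737,.6742,.2301],[-.0593,1.9889,1.2123,.4998,.215],[1.0543,.3145,1.6854,1.0308,.2705],[.6434,1.051,1.3026,.9194,.2462],[1.0815,.3118,1.1391,1.2081,.3083]])
def fk(p,q2,q3,q5):
    h,a,b,o,t,c3=p
    A=q2; B=q2+q3; C=q2+q3+q5
    # link1 along angle A from vertical, link2 along B with offset o, tool along C
    r=a*np.sin(A)+b*np.sin(B+c3)+t*np.sin(C); z=h+a*np.cos(A)+b*np.cos(B+c3)+t*np.cos(C)
    return r,z
def res(p):
    r,z=fk(p,*D[:,:3].T); return np.r_[r-D[:,3],z-D[:,4]]
s=least_squares(res,[.35,.45,.4,0,.27,0.]); p=s.x
if __name__=='__main__':
    print(p,np.abs(s.fun).max())
    for q2 in(-.92,-.6,-.3,0,.2,.4):
        for L in (35,0):
            q3=2.55; q5=np.pi-np.radians(L)-q2-q3
            print(q2,L,'q5',round(q5,2),np.round(fk(p,q2,q3,q5),3))
E
python3 k.py
```

```text
[0.25459027 0.51062086 0.56716071 2.20871576 0.34828206 0.00362608] 0.0012288455128424136
-0.92 35 q5 0.9 [0.36  0.243]
-0.92 0 q5 1.51 [0.16 0.18]
-0.6 35 q5 0.58 [0.438 0.179]
-0.6 0 q5 1.19 [0.238 0.116]
-0.3 35 q5 0.28 [0.489 0.099]
-0.3 0 q5 0.89 [0.289 0.036]
0 35 q5 -0.02 [0.514 0.008]
0 0 q5 0.59 [ 0.315 -0.055]
0.2 35 q5 -0.22 [ 0.516 -0.055]
0.2 0 q5 0.39 [ 0.316 -0.118]
0.4 35 q5 -0.42 [ 0.505 -0.118]
0.4 0 q5 0.19 [ 0.305 -0.181]
```

```bash
python3 -c "
from h import *
plan([(.163,.42,.2)],g=0,step=.05)"
```

```text
[[-0.0006, 0.0314, 0.0387, 0.0, 0], [-0.0006, 0.0314, 0.0387, 0.0, 0]]
```

play_rows(
  motion=[
    [0,0.031,0.039,0,0],
    [0,0.031,0.039,0,0],
    [0,-0.02,0,0,0],
    [0,-0.02,0,0,0],
    [0,-0.02,0,0,0],
  ],
)

```text
time: 25.78
tool_pos: [0.1497, 0.3844, 0.1761]
tcp_rot: [0.495, 2.863, 0.854]
wrist_force: [-0.2, -0.1, 0.3]
width: 0.001
```

play_rows(
  motion=[
    [0,-0.03,0,0,0],
    [0,-0.04,0,0,0],
    [0,-0.05,0,0,0],
  ],
)

```text
time: 26.15
tool_pos: [0.1385, 0.344, 0.178]
tcp_rot: [0.502, 2.91, 0.742]
wrist_force: [0.1, 1.0, -0.2]
width: -0.002
```

```bash
python3 -c "from h import *;lean()"
```

```text
t 26.15 q [ 1.0521 -0.738   2.5704  0.1003  0.8148 -0.2277] p [0.1385 0.344  0.178 ] F [ 0.0962  1.0374 -0.2098] w -0.0016765735782846272
[[-0.9411  0.2907  0.1725]
 [ 0.3378  0.8272  0.449 ]
 [-0.0121  0.4809 -0.8767]]
lean 28.751669246460136 az 68.98967675051199 tool y az 70.63858810529901
```

play_rows(
  motion=[
    [0,-0.06,0.01,0,0],
    [0,-0.06,0.01,0,0],
    [0,-0.06,0.01,0,0],
    [0,-0.06,0.01,0,0],
    [0,-0.06,0.01,0,0],
  ],
)

```text
time: 26.78
tool_pos: [0.1206, 0.229, 0.1898]
tcp_rot: [0.512, 3.013, 0.487]
wrist_force: [3.0, 5.7, 2.8]
width: -0.003
```

play_rows(
  motion=[
    [0,-0.06,0.01,0,0],
    [0,-0.06,0.01,0,0],
    [0,-0.06,0.01,0,0],
  ],
)

```text
time: 27.15
tool_pos: [0.148, 0.1412, 0.1814]
tcp_rot: [-0.507, -3.063, -0.367]
wrist_force: [1.6, 0.0, 0.4]
width: -0.002
```

```bash
python3 -c "from h import *;lean()"
```

```text
t 27.15 q [ 0.2431 -0.9448  2.5702  0.2239  1.439  -1.0204] p [0.148  0.1412 0.1814] F [1.5985 0.0443 0.4277] w -0.002242929297161065
[[-0.9472  0.3197  0.0232]
 [ 0.3161  0.9198  0.2325]
 [ 0.053   0.2276 -0.9723]]
lean 13.514175708552518 az 84.29325309019198 tool y az 70.83537003454317
```

```bash
python3 -c "
from h import *
plan([(.1,.3,.18),(.045,.41,.14)],g=0,step=.05)
M=R.from_rotvec(read_state()['tcp_rot']).as_matrix(); print(M.T@[-.1,-.995,-.24])"
```

```text
[[0.0239, 0.0326, 0.0093, 0.0, 0], [0.0239, 0.0326, 0.0093, 0.0, 0], [0.0239, 0.0326, 0.0093, 0.0, 0], [0.0239, 0.0326, 0.0093, 0.0, 0], [0.0283, 0.0248, 0.0211, 0.0, 0]]
[[0.0283, 0.0248, 0.0211, 0.0, 0], [0.0283, 0.0248, 0.0211, 0.0, 0]]
[-0.2325 -1.0018 -0.0003]
```

play_rows(
  motion=[
    [0.024,0.033,0.009,0,0],
    [0.024,0.033,0.009,0,0],
    [0.024,0.033,0.009,0,0],
    [0.024,0.033,0.009,0,0],
    [0.028,0.025,0.021,0,0],
  ],
)

```text
time: 27.78
tool_pos: [0.0864, 0.3325, 0.1699]
tcp_rot: [-0.512, -3.064, -0.373]
wrist_force: [0.5, -0.1, -0.2]
width: 0.005
```

play_rows(
  motion=[
    [0.028,0.025,0.021,0,0],
    [0.028,0.025,0.021,0,0],
    [-0.005,-0.022,0,0,0],
    [-0.005,-0.022,0,0,0],
    [-0.005,-0.022,0,0,0],
  ],
)

```text
time: 28.4
tool_pos: [0.0433, 0.3374, 0.1255]
tcp_rot: [-0.511, -3.064, -0.364]
wrist_force: [0.0, -0.2, 0.5]
width: 0.0
```

play_rows(
  motion=[
    [-0.005,-0.022,0,0,0],
    [-0.005,-0.022,0,0,0],
    [-0.009,-0.04,0.005,0,0],
    [-0.013,-0.055,0.01,0,0],
  ],
)

```text
time: 28.9
tool_pos: [0.0379, 0.2582, 0.1419]
tcp_rot: [-0.513, -3.075, -0.267]
wrist_force: [0.2, -0.2, -0.6]
width: -0.001
```

```bash
python3 -c "from h import *;lean()"
```

```text
t 28.9 q [ 1.285  -0.7463  2.5703  0.0362  1.1495  0.0325] p [0.0379 0.2582 0.1419] F [ 0.1679 -0.2446 -0.5634] w -0.0009610375475994061
[[-0.9462  0.3231  0.0155]
 [ 0.3209  0.9317  0.17  ]
 [ 0.0405  0.1658 -0.9853]]
lean 9.827676938729264 az 84.79020212544972 tool y az 70.87619699033927
```

play_rows(
  motion=[
    [-0.012,-0.052,0.03,0,0],
    [-0.012,-0.052,0.03,0,0],
  ],
)

```text
time: 29.15
tool_pos: [0.0401, 0.2264, 0.1451]
tcp_rot: [-0.513, -3.082, -0.162]
wrist_force: [0.6, 0.6, 0.2]
width: -0.0
```

```bash
python3 -c "from h import *;lean()"
```

```text
t 29.15 q [ 1.2416 -0.7789  2.5703  0.0314  1.2504 -0.0075] p [0.0401 0.2264 0.1451] F [0.558  0.58   0.2391] w -0.0001482608631312648
[[-0.9461  0.3239  0.0041]
 [ 0.3226  0.9408  0.1041]
 [ 0.0299  0.0998 -0.9946]]
lean 5.980066013078299 az 87.76817867464773 tool y az 71.0000526517461
```

play_rows(
  motion=[
    [-0.014,-0.052,0.03,0,0],
    [-0.014,-0.052,0.03,0,0],
    [-0.014,-0.052,0.03,0,0],
  ],
)

```text
time: 29.52
tool_pos: [0.0547, 0.1521, 0.1696]
tcp_rot: [-0.508, -3.077, -0.031]
wrist_force: [0.3, 0.5, -0.3]
width: -0.001
```

Run:
```python
from h import *
lean()
b=np.array([.2994,.5415,.116])
plan([(.1,.38,.2),(.22,.47,.26),(b[0],b[1],.25,68.4)],g=60,step=.055)
```

```text
t 29.525 q [ 1.0083 -0.9297  2.5702  0.0287  1.4913 -0.2371] p [0.0547 0.1521 0.1696] F [ 0.3158  0.5287 -0.2999] w -0.0012887892045768854
[[-0.9466  0.3218 -0.019 ]
 [ 0.3214  0.9467  0.0236]
 [ 0.0256  0.0162 -0.9995]]
lean 1.7337367896740996 az 128.86908634735818 tool y az 71.22338083932844
[[0.0062, 0.0462, -0.0052, 0.0, 60], [0.0062, 0.0462, -0.0052, 0.0, 60], [0.0062, 0.0462, -0.0052, 0.0, 60], [0.0062, 0.0462, -0.0052, 0.0, 60], [0.0062, 0.0462, -0.0052, 0.0, 60]]
[[-0.0277, 0.0416, -0.02, 0.0, 60], [-0.0277, 0.0416, -0.02, 0.0, 60], [-0.0277, 0.0416, -0.02, 0.0, 60], [-0.0262, 0.0465, 0.0051, np.float64(0.0039), 60], [-0.0251, 0.0472, 0.0051, np.float64(0.0039), 60]]
```

Lean is back to 1.7 degrees. Now I re-grip straight down.

play_rows(
  motion=[
    [0.006,0.046,-0.005,0,60],
    [0.006,0.046,-0.005,0,60],
    [0.006,0.046,-0.005,0,60],
    [0.006,0.046,-0.005,0,60],
    [0.006,0.046,-0.005,0,60],
  ],
)

```text
time: 30.15
tool_pos: [0.1016, 0.3811, 0.1995]
tcp_rot: [-0.511, -3.077, -0.033]
wrist_force: [-1.1, -1.0, 1.0]
width: 0.707
```

play_rows(
  motion=[
    [-0.028,0.0416,-0.02,0,60],
    [-0.028,0.0416,-0.02,0,60],
    [-0.028,0.0416,-0.02,0,60],
    [-0.026,0.0465,0.005,0.003,60],
    [-0.025,0.047,0.005,0.003,60],
  ],
)

```text
time: 30.78
tool_pos: [0.3029, 0.5418, 0.2503]
tcp_rot: [-0.571, -3.066, -0.034]
wrist_force: [0.4, 0.6, -0.1]
width: 0.7
```

Run:
```python
from h import *
lean()
plan([(.2994,.5415,.12),(.2994,.5415,.097)],g=60,step=.06)
c=camera_info('wrist'); im=snap('wrist','w7'); print(proj('wrist',[.2994,.5415,.115],c))
g=cv2.cvtColor(im,cv2.COLOR_RGB2GRAY).astype(int)
```

```text
t 30.775 q [ 1.0047  0.1424  1.7139  0.0304  1.2735 -0.2069] p [0.3029 0.5418 0.2503] F [ 0.3909  0.5673 -0.0874] w 0.7004845853347137
[[-0.9328  0.3599 -0.0181]
 [ 0.3594  0.9328  0.0257]
 [ 0.0261  0.0174 -0.9995]]
lean 1.7995671402546545 az 125.19516106360409 tool y az 68.90131665750602
[[-0.0001, -0.0013, 0.0434, 0.0, 60], [-0.0001, -0.0013, 0.0434, 0.0, 60], [-0.0001, -0.0013, 0.0434, 0.0, 60], [-0.0006, -0.0004, 0.023, 0.0, 60]]
[316.5941 182.3024]
```

View pics/w7.png

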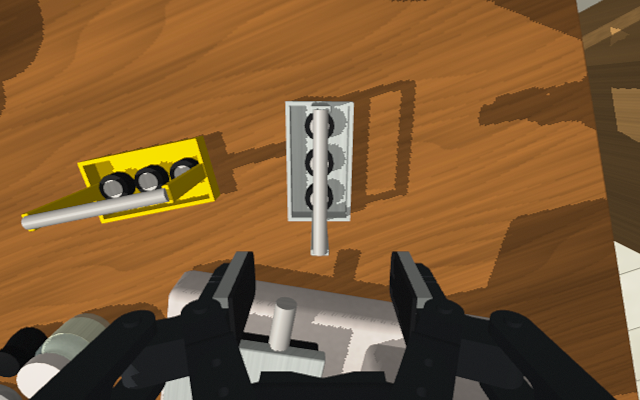

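The wrist picture shows the bar running from (320,108) to (319,253), centred between the open fingers, the carrier upright.

Run:
```python
from h import *
c=camera_info('wrist')
a,b=onz('wrist',(320,105),.115,c),onz('wrist',(319.5,254),.115,c); m=(a+b)/2
print(a,b,m,np.linalg.norm(a-b),np.degrees(np.arctan2(*(a-b)[1::-1])))
plan([(m[0],m[1],.14),(m[0],m[1],.097)],g=60,step=.06)
```

```text
[0.2474 0.5701 0.115 ] [0.3646 0.5241 0.115 ] [0.306  0.5471 0.115 ] 0.12585179308242833 158.53458102537203
[[-0.0003, -0.0004, 0.0537, 0.0, 60], [-0.0003, -0.0004, 0.0537, 0.0, 60], [-0.001, -0.0008, 0.043, 0.0, 60]]
```

play_rows(
  motion=[
    [-0.0015,-0.001,0.054,0,60],
    [0,0,0.054,0,60],
    [0,0,0.03,0,60],
    [-0.001,0,0.013,0,60],
    [0,0,0,0,60],
  ],
)

```text
time: 31.45
tool_pos: [0.3001, 0.5423, 0.098]
tcp_rot: [-0.569, -3.066, -0.03]
wrist_force: [0.9, 0.9, 0.8]
width: 0.705
```

play_rows(
  motion=[
    [0,0,0,0,8],
    [0,0,0,0,0],
    [0,0,0,0,0],
    [0,0,0,0,0],
  ],
)

```text
time: 31.95
tool_pos: [0.3008, 0.5435, 0.0998]
tcp_rot: [-0.569, -3.067, -0.035]
wrist_force: [-0.5, -1.7, 6.1]
width: 0.115
```

play_rows(
  motion=[
    [0,0,-0.01,0,0],
    [0,0,-0.02,0,0],
    [0,0,-0.04,0,0],
    [0,0,-0.05,0,0],
    [0,0,-0.05,0,0],
  ],
)

```text
time: 32.58
tool_pos: [0.3033, 0.5382, 0.2701]
tcp_rot: [-0.568, -3.066, -0.032]
wrist_force: [-0.4, 0.6, -4.6]
width: 0.118
```

Run:
```python
from h import *
lean()
im=snap('wrist','w8'); cv2.imwrite('pics/w8c.png',im[:,:,::-1])
plan([(.3,.45,.36,50),(.36,.30,.36,25),(.42,.11,.36,1.2),(.50,.109,.33,1.2)],g=0,step=.045)
```

```text
t 32.575 q [ 1.0007  0.1276  1.6941  0.0304  1.3097 -0.2112] p [0.3033 0.5382 0.2701] F [-0.4049  0.6094 -4.5684] w 0.1183676841350401
[[-0.9333  0.3586 -0.0192]
 [ 0.3582  0.9333  0.0245]
 [ 0.0267  0.0159 -0.9995]]
lean 1.7842569626435585 az 128.18071009780797 tool y az 68.98047591566062
[[-0.0086, -0.0283, -0.0279, np.float64(0.0176), 0], [-0.0116, -0.0272, -0.0279, np.float64(0.0176), 0], [-0.0145, -0.0257, -0.0279, np.float64(0.0176), 0], [-0.0356, -0.0191, -0.0015, np.float64(0.0174), 0], [-0.0374, -0.0151, -0.0015, np.float64(0.0174), 0]]
[[-0.0389, -0.0109, -0.0015, np.float64(0.0174), 0], [-0.0398, -0.0066, -0.0015, np.float64(0.0174), 0], [-0.0395, -0.0052, -0.0015, np.float64(0.0132), 0], [-0.0398, -0.0019, -0.0015, np.float64(0.0132), 0], [-0.0398, 0.0014, -0.0015, np.float64(0.0132), 0]]
[[-0.0395, 0.0047, -0.0015, np.float64(0.0132), 0], [-0.039, 0.008, -0.0015, np.float64(0.0132), 0], [-0.0019, 0.0402, 0.0145, np.float64(0.0), 0], [-0.0019, 0.0402, 0.0145, np.float64(0.0), 0]]
```

Run:
```python
from h import *
plan([(.25,.42,.36,45),(.33,.27,.36,20),(.43,.1105,.34,1.5),(.55,.1105,.285,1.2)],g=0,step=.045)
```

```text
[[0.0026, -0.0327, -0.021, np.float64(0.0167), 0], [-0.0009, -0.0328, -0.021, np.float64(0.0167), 0], [-0.0043, -0.0325, -0.021, np.float64(0.0167), 0], [-0.0077, -0.0319, -0.021, np.float64(0.0167), 0], [-0.0406, -0.0124, -0.0016, np.float64(0.0174), 0]]
[[-0.0417, -0.0079, -0.0016, np.float64(0.0174), 0], [-0.0423, -0.0033, -0.0016, np.float64(0.0174), 0], [-0.0424, 0.0013, -0.0016, np.float64(0.0174), 0], [-0.0369, 0.0079, 0.0026, np.float64(0.0103), 0], [-0.0364, 0.0102, 0.0026, np.float64(0.0103), 0]]
[[-0.0356, 0.0126, 0.0026, np.float64(0.0103), 0], [-0.0347, 0.0148, 0.0026, np.float64(0.0103), 0], [-0.0337, 0.0171, 0.0026, np.float64(0.0103), 0], [-0.0017, 0.0402, 0.0178, np.float64(0.0003), 0], [-0.0016, 0.0402, 0.0178, np.float64(0.0003), 0]]
[[-0.0015, 0.0402, 0.0178, np.float64(0.0003), 0]]
```

play_rows(
  motion=[
    [0.0026,-0.033,-0.021,0.0167,0],
    [-0.001,-0.033,-0.021,0.0167,0],
    [-0.004,-0.0325,-0.021,0.0167,0],
    [-0.008,-0.032,-0.021,0.0167,0],
    [-0.0406,-0.0124,-0.0016,0.0174,0],
  ],
)

```text
time: 33.25
tool_pos: [0.2675, 0.3801, 0.3535]
tcp_rot: [-1.349, -2.807, -0.03]
wrist_force: [2.6, -0.0, -3.6]
width: 0.112
```

play_rows(
  motion=[
    [-0.042,-0.008,-0.0016,0.0174,0],
    [-0.042,-0.003,-0.0016,0.0174,0],
    [-0.042,0.001,-0.0016,0.0174,0],
    [-0.037,0.008,0.0026,0.0103,0],
    [-0.036,0.01,0.0026,0.0103,0],
  ],
)

```text
time: 33.88
tool_pos: [0.3677, 0.2028, 0.3444]
tcp_rot: [-1.951, -2.424, -0.013]
wrist_force: [1.1, 0.4, -3.1]
width: 0.118
```

play_rows(
  motion=[
    [-0.036,0.0126,0.0026,0.0103,0],
    [-0.035,0.015,0.0026,0.0103,0],
    [-0.034,0.017,0.0026,0.0103,0],
    [-0.0017,0.04,0.01,0,0],
    [0,0,0,0,0],
  ],
)

```text
time: 34.5
tool_pos: [0.4684, 0.1059, 0.3207]
tcp_rot: [-2.175, -2.223, -0.005]
wrist_force: [-2.0, -0.6, -3.2]
width: 0.115
```

Run:
```python
from h import *
lean()
c=camera_info('wrist'); a=snap('wrist','w9'); b=snap('scene','s9')
print('seat proj',proj('wrist',[.628,.1105,.231],c),[proj('wrist',[.608,.1105+d,.25],c) for d in(-.032,.032)])
print([proj('scene',[.628,.1105+d,.219]) for d in(-.032,.032)])
W=np.zeros((600,800,3),np.uint8); W[:400,:640]=a; W[400:,:320]=cv2.resize(b[210:310,250:410],(320,200)); W[400:,320:]=cv2.resize(snap('top','t9')[90:190,220:460],(480,200))
cv2.imwrite('pics/c9.png',W[:,:,::-1])
```

```text
t 34.5 q [ 0.151  -0.1454  1.8737  0.0272  1.4299  0.1254] p [0.4684 0.1059 0.3207] F [-2.0302 -0.5919 -3.1557] w 0.11469167939432476
[[-0.0213  0.9996 -0.0204]
 [ 0.9995  0.0218  0.0241]
 [ 0.0245 -0.0199 -0.9995]]
lean 1.8108108528647981 az 130.28003875743852 tool y az 1.2484525497158896
seat proj [552.179  203.7872] [array([529.4824, 257.0313]), array([549.2609, 163.1079])]
[array([308.1351, 244.7884]), array([333.4726, 254.8825])]
```

View pics/c9.png

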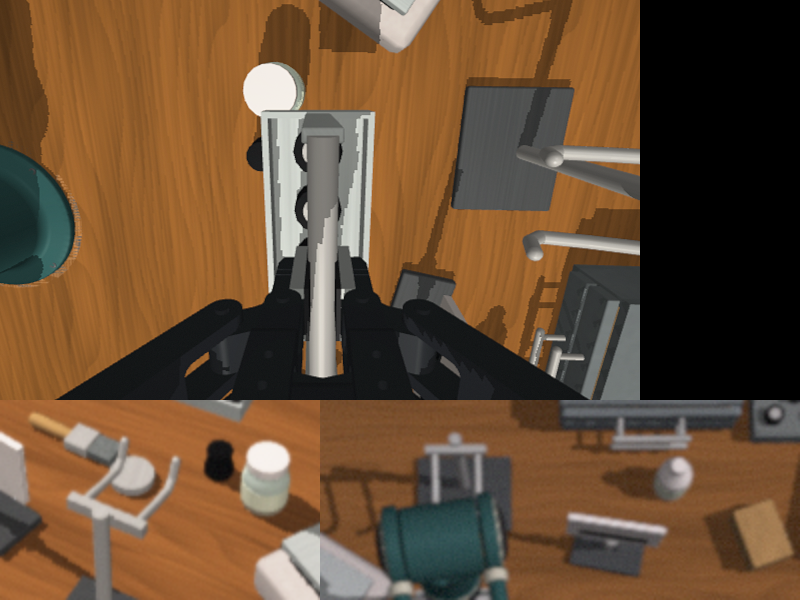

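The composite shows the prong tips at wrist pixels (555,157) and (535,252), predicted (549,163) and (529,257). That makes the hook about 3 mm further in +x and +y than estimated, so I use seat (0.630, 0.112). The bar hangs level in the grip.

Run:
```python
from h import *
s=read_state(); print(s['tool_pos'])
plan([(.55,.112,.285,1.2),(.633,.112,.272,1.2),(.633,.112,.225)],g=0,step=.04)
```

```text
[0.4667 0.1068 0.3219]
[[0.0008, 0.028, 0.0118, np.float64(0.0002), 0], [0.0008, 0.028, 0.0118, np.float64(0.0002), 0], [0.0008, 0.028, 0.0118, np.float64(0.0002), 0], [-0.0007, 0.0277, 0.0038, np.float64(0.0), 0], [-0.0007, 0.0277, 0.0038, np.float64(0.0), 0]]
[[-0.0007, 0.0277, 0.0038, np.float64(0.0), 0], [-0.0006, 0.0005, 0.0235, 0.0, 0], [-0.0006, 0.0005, 0.0235, 0.0, 0]]
```

play_rows(
  motion=[
    [0.0008,0.028,0.0118,0,0],
    [0.0008,0.028,0.0118,0,0],
    [0.0008,0.028,0.0118,0,0],
    [-0.0007,0.028,0.004,0,0],
    [0,0,0,0,0],
  ],
)

```text
time: 35.28
tool_pos: [0.5789, 0.1126, 0.2801]
tcp_rot: [-2.173, -2.226, -0.006]
wrist_force: [-1.9, -0.5, -3.6]
width: 0.115
```

play_rows(
  motion=[
    [-0.0007,0.028,0.004,0,0],
    [-0.0007,0.0277,0.004,0,0],
    [0,0,0,0,0],
  ],
)

```text
time: 35.65
tool_pos: [0.634, 0.1126, 0.2713]
tcp_rot: [-2.173, -2.226, -0.006]
wrist_force: [-0.5, 0.1, -2.9]
width: 0.116
```

Run:
```python
from h import *
lean()
plan([(.633,.112,.23)],g=0,step=.02)
```

```text
t 35.65 q [0.1227 0.1944 1.6152 0.0273 1.3483 0.0924] p [0.634  0.1126 0.2713] F [-0.5245  0.0958 -2.8915] w 0.11636204711503441
[[-0.0238  0.9995 -0.0194]
 [ 0.9994  0.0242  0.0244]
 [ 0.0249 -0.0188 -0.9995]]
lean 1.786986493624919 az 128.47013491676702 tool y az 1.3892939963247322
[[-0.0005, -0.0001, 0.0138, 0.0, 0], [-0.0005, -0.0001, 0.0138, 0.0, 0], [-0.0005, -0.0001, 0.0138, 0.0, 0]]
```

play_rows(
  motion=[
    [0,0,0.014,0,0],
    [0,0,0.014,0,0],
    [0,0,0.014,0,0],
    [0,0,0.005,0,0],
    [0,0,0,0,0],
  ],
)

```text
time: 36.28
tool_pos: [0.6325, 0.1133, 0.2233]
tcp_rot: [-2.173, -2.225, -0.004]
wrist_force: [-0.4, 0.3, -3.3]
width: 0.114
```

play_rows(
  motion=[
    [0,0,0.004,0,0],
    [0,0,0.003,0,0],
    [0,0,0,0,0],
  ],
)

```text
time: 36.65
tool_pos: [0.6328, 0.1135, 0.217]
tcp_rot: [-2.174, -2.225, -0.006]
wrist_force: [0.7, 0.3, -3.6]
width: 0.117
```

play_rows(
  motion=[
    [0,0,0.002,0,0],
    [0,0,0.001,0,0],
    [0,0,0,0,0],
  ],
)

```text
time: 37.02
tool_pos: [0.6333, 0.1136, 0.2155]
tcp_rot: [-2.174, -2.226, -0.008]
wrist_force: [-1.5, 0.3, 4.1]
width: 0.114
```

play_rows(
  motion=[
    [0,0,0.001,0,0],
    [0,0,0.001,0,0],
    [0,0,0,0,0],
  ],
)

```text
time: 37.4
tool_pos: [0.6334, 0.1136, 0.2153]
tcp_rot: [-2.175, -2.227, -0.009]
wrist_force: [-3.8, -2.1, 10.7]
width: 0.114
```

The bar is seated on the prongs: TCP z is 0.215 as predicted and the weight has come off. Release and retreat upward.

play_rows(
  motion=[
    [0,0,0,0,20],
    [0,0,0,0,40],
    [0,0,0,0,40],
    [0,0,0,0,40],
  ],
)

```text
time: 37.9
tool_pos: [0.6327, 0.1136, 0.2118]
tcp_rot: [-2.173, -2.225, -0.006]
wrist_force: [-0.9, 0.1, 0.2]
width: 0.471
```

play_rows(
  motion=[
    [0,0,-0.01,0,40],
    [0,0,-0.03,0,40],
    [0,0,-0.05,0,40],
    [0,0,-0.05,0,40],
    [0,-0.04,0,0,40],
  ],
)

```text
time: 38.52
tool_pos: [0.5993, 0.1094, 0.3597]
tcp_rot: [-2.179, -2.23, -0.021]
wrist_force: [-0.1, 0.9, -0.4]
width: 0.469
```

play_rows(
  motion=[
    [0,-0.05,0,0,0],
    [0,-0.05,0,0,0],
    [0,-0.05,0,0,0],
  ],
)

```text
time: 38.9
tool_pos: [0.4442, 0.1056, 0.3566]
tcp_rot: [-2.174, -2.226, -0.008]
wrist_force: [-0.2, 0.3, 1.4]
width: -0.0
```

Run:
```python
from h import *
lean()
c=camera_info('wrist'); a=snap('wrist','w10'); b=snap('scene','s10'); t=snap('top','t10')
e=lambda n,x,ci=None:proj(n,x,ci).round(1)
# compare scene crops: bright bar detection in top near hook
pts=[onz('top',(287,136),.231)]
for y in(-.065,0,.065): print(e('top',[.631,.113+y,.231]),e('scene',[.631,.113+y,.231]),e('wrist',[.631,.113+y,.231],c))
g=cv2.cvtColor(t,cv2.COLOR_RGB2GRAY); print(g[120:160:2,262:316:3])
```

```text
t 38.9 q [ 0.1581 -0.2045  1.8595  0.0273  1.5005  0.1326] p [0.4442 0.1056 0.3566] F [-0.2136  0.2924  1.3926] w -0.00044155473100891094
[[-0.0232  0.9996 -0.018 ]
 [ 0.9994  0.0237  0.0247]
 [ 0.0251 -0.0174 -0.9995]]
lean 1.7521897219617917 az 126.03777654572072 tool y az 1.356067874026579
[309.1 140.4] [295.5 237.3] [542.3 262. ]
[287.2 140.5] [321.  247.4] [559.  187.9]
[265.3 140.6] [347.5 257.9] [578.  103.2]
[[ 91  86  59  61  67 164  72  60  64  77  93  69 156  76  61  62  66  68]
 [ 86  86  56  67  69 166  70  63  65  78  97  63 154  78  68  66  66  71]
 [ 84  89  52  69  53 165  71  69  60  72 100  63 153  82  68  67  68  63]
 [ 85  78  54  68  70 165  69  64  62  65  99  61 152  86  68  67  67  67]
 [ 57  60  53  41  54 166  70  62  60  63  97  66 151  90  69  69  65  66]
 [ 55  58  51  46  49 164  62  47  42  61  94  72 150  90  69  69  66  69]
 [ 83  82  60  62  47 166  64  43  46  49  86  78 150  91  69  65  66  73]
 [ 86  81  51  69  67 170  78  59  62  60  73  69 149  93  74  84  76  64]
 [ 86  84  67 113 106 170 118 122 123 129 131 131 149 130 133 135 115  74]
 [ 90  92 105 125 112 140 117 118 123 121 123 135 148 136 133 137 122  67]
 [ 95  88 148 153 161 154 159 157 154 157 150 151 149 149 152 146 124  68]
 [ 81  77 123 123 120 118 122 122 118  90 112 136 122  99  85 107 117  68]
 [ 62  61  89  88  63 112  65 106  67  78  62 118  69  40  43  68  99  68]
 [ 55  54  69  98  92 147  79 100  58  99  67  67  44  44  52  66  97  69]
 [ 55  55  57  91  85 109  82  63  40  49  45  50  42  55  55  74 104  71]
 [ 56  45  42  56  46  46  50  45  51  54  49  51  51  59  59  80 126  70]
 [ 48  47  48  48  52  48  49  56  51  50  51  60  59  62  65  89  89  66]
 [ 43  55  55  55  58  55  55  57  62  60  60  66  73  66  63 121  45  61]
 [ 58  57  57  57  63  54  62  57  59  61  63  66  68  60  68 109  37  63]
 [ 57  62  60  63  64  67  60  67  63  66  66  68  60  63  72  93  54  59]]
```

Checked numerically in the top picture: the hanging bar lies along row 140, columns 266–310, predicted row 140.5, columns 265–309. So it hangs level on both prongs. Now I measure the sign's foot and panel angles.

Run:
```python
from h import *
t=cv2.imread('pics/t10.png').astype(int); g=t.mean(2); 
# foot front edge: transition dark grey->wood (red rises)
sat=t[:,:,2]-t[:,:,0]
P=[]
for x in range(349,380):
    for y in range(183,166,-1):
        if sat[y,x]<25: 
            a,b=sat[y,x],sat[y+1,x]; P.append((x,y+ (25-a)/(b-a+1e-9))); break
P=np.array(P); X=np.array([onz('top',p,.014)[:2] for p in P])
print(P[::5].round(1).tolist())
def line(X):
    vx,vy,x0,y0=cv2.fitLine(X.astype(np.float32),cv2.DIST_HUBER,0,.001,.001).ravel(); return np.degrees(np.arctan2(vy,vx)),(x0,y0)
print('foot front edge az',line(X))
# panel top white strip centroid per column
Q=[]
for x in range(347,391):
    col=g[140:162,x]; w=np.clip(col-150,0,None)
    if w.sum()>20: Q.append((x,140+(w*np.arange(22)).sum()/w.sum()))
Q=np.array(Q); print(Q[::6].round(1).tolist(),Q[0],Q[-1]); X=np.array([onz('top',p,.182)[:2] for p in Q])
print('panel az',line(X),X[0],X[-1],(X[0]+X[-1])/2)
print(g[143:182:1,368].round().tolist())
s=cv2.imread('pics/s10.png').astype(int)
Q=[]; 
for x in range(219,262):
    c=s[195:245,x].mean(1); i=np.where(c>170)[0]
    if len(i): Q.append((x,195+i[0]))
Q=np.array(Q);print('scene',Q[::7].tolist(),Q[-1]); X=np.array([onz('scene',p,.182)[:2] for p in Q.astype(float)]);print('panel far edge?',line(X),X[0],X[-1])
```

```text
[[349.0, 172.3], [354.0, 173.0], [359.0, 174.2], [364.0, 175.3], [369.0, 176.1], [374.0, 177.0], [379.0, 176.3]]
foot front edge az (np.float32(78.954956), (np.float32(0.56697977), np.float32(-0.13040932)))
[[347.0, 148.0], [353.0, 149.0], [359.0, 149.9], [365.0, 150.9], [371.0, 151.7], [377.0, 152.4], [383.0, 153.3], [389.0, 154.2]] [347.     148.0117] [390.     154.5506]
panel az (np.float32(80.66927), (np.float32(0.6112715), np.float32(-0.11715201))) [ 0.6193 -0.0668] [ 0.598  -0.1979] [ 0.6086 -0.1324]
[85.0, 79.0, 79.0, 80.0, 78.0, 86.0, 126.0, 187.0, 212.0, 198.0, 144.0, 94.0, 86.0, 77.0, 55.0, 43.0, 62.0, 94.0, 110.0, 90.0, 63.0, 54.0, 63.0, 64.0, 68.0, 70.0, 67.0, 68.0, 69.0, 68.0, 65.0, 67.0, 55.0, 57.0, 68.0, 83.0, 81.0, 85.0, 82.0]
scene [[219, 207], [226, 212], [233, 216], [240, 220], [247, 224], [254, 228]] [260 232]
panel far edge? (np.float32(80.518776), (np.float32(0.6052552), np.float32(-0.12984343))) [ 0.5915 -0.2019] [ 0.6166 -0.0616]
```

Panel y axis is at az 80.6, so its normal is at -9.4 degrees; the foot edge is at 79–80. So the sign starts square and needs exactly a half turn. Spindle at (0.609, -0.131). I'll grip the panel top over the spindle and do two quarter turns, because the q6 range is too short for one half turn.

Run:
```python
from h import *
plan([(.50,.03,.33,-3),(.609,-.1315,.24,-9.4),(.609,-.1315,.155,-9.4)],g=40,step=.055)
```

```text
[[-0.0389, 0.0272, 0.0122, np.float64(0.0061), 40], [-0.0378, 0.0286, 0.0122, np.float64(0.0061), 40], [-0.0394, 0.0297, 0.021, np.float64(0.0044), 40], [-0.0386, 0.0308, 0.021, np.float64(0.0044), 40], [-0.0377, 0.0319, 0.021, np.float64(0.0044), 40]]
[[-0.0368, 0.0329, 0.021, np.float64(0.0044), 40], [-0.0009, 0.0009, 0.0425, np.float64(0.0), 40], [-0.0009, 0.0009, 0.0425, np.float64(0.0), 40]]
```

play_rows(
  motion=[
    [-0.039,0.027,0.012,0.006,40],
    [-0.038,0.0286,0.012,0.006,40],
    [-0.0394,0.03,0.021,0.0044,40],
    [-0.0386,0.031,0.021,0.0044,40],
    [-0.0377,0.032,0.021,0.0044,40],
  ],
)

```text
time: 39.67
tool_pos: [0.5857, -0.0936, 0.2606]
tcp_rot: [-2.345, -2.046, -0.004]
wrist_force: [0.4, -0.1, 0.1]
width: 0.471
```

play_rows(
  motion=[
    [-0.037,0.033,0.021,0.0044,40],
    [0,0,0,0,40],
  ],
)

```text
time: 39.92
tool_pos: [0.6116, -0.1352, 0.2348]
tcp_rot: [-2.372, -2.007, 0.003]
wrist_force: [-0.6, 1.3, 0.0]
width: 0.464
```

Run:
```python
from h import *
lean()
c=camera_info('wrist'); a=snap('wrist','w11').astype(int)
u=np.array([np.cos(np.radians(80.6)),np.sin(np.radians(80.6)),0])
for k in(-.075,0,.075): print(proj('wrist',np.array([.609,-.1315,.182])+k*u,c).round(1))
g=a.mean(2); print(g[130:250:12,290:350:3].round().astype(int))
plan([(.609,-.1315,.155,-9.4)],g=40,step=.06)
```

```text
t 39.925 q [-0.2672  0.1895  1.688   0.0186  1.2936 -0.1065] p [ 0.6116 -0.1352  0.2348] F [-0.5701  1.2739  0.0311] w 0.46408899238044116
[[ 0.1655  0.9859 -0.0237]
 [ 0.986  -0.165   0.0251]
 [ 0.0208 -0.0276 -0.9994]]
lean 1.9777561428861379 az 133.45946380420548 tool y az -9.498177910545799
[318.2 323.6]
[317.6 217.5]
[316.9  87. ]
[[ 78  88  86  88  88  88  88 120 242 242 242 242 242 179  55  89  90  87
   86  88]
 [ 80  87  85  88  88  88  87 108 243 242 242 242 243 175  73  90  89  86
   89  88]
 [ 81  88  85  88  88  88  87  81 245 242 242 243 243 166   9  90  89  85
   90  88]
 [ 82  87  85  89  88  88  87  77 244 243 243 243 244 163   8  79  89  87
   90  88]
 [ 82  88  85  89  88  87  85 190 244 242 243 243 243 159   9 207 211  87
   91  87]
 [ 82  86  85  88  87  88  88  77 245 243 243 243 244 152  27  88  89  91
   89  88]
 [ 84  86  85  88  87  88  89  79 244 243 243 243 244 130  39  90  88  91
   89  89]
 [ 98  93 100  96 105 102  97  93 245 243 243 243 244 128  34  90  85  90
   89  89]
 [101  96  96 103  95 107 101  95 244 243 243 244 245 134 101  99  99 100
   99 105]
 [107 100  97 105 101  99 107 101 244 243 243 244 245 132 101 101 100  98
  101  98]]
[[-0.0, -0.0002, 0.0407, np.float64(-0.0), 40], [-0.0, -0.0002, 0.0407, np.float64(-0.0), 40]]
```

Run:
```python
from h import *
a=cv2.imread('pics/w11.png').astype(int).mean(2); r=np.where(a[:,320]>200)[0]; print(r.min(),r.max(),a[70:100:2,320].round(),a[300:345:3,320].round())
```

```text
85 321 [ 62.  63.  63.  64.  64.  64.  62. 169. 242. 241. 240. 241. 241. 241.
 241.] [244. 244. 244. 244. 244. 244. 244. 203. 102. 100.  98. 101. 101. 102.
 102.]
```

play_rows(
  motion=[
    [0,0.001,0.04,0,40],
    [0,0.001,0.04,0,40],
    [0,0,0,0,40],
    [0,0,0,0,5],
    [0,0,0,0,0],
  ],
  squeeze=20,
)

```text
time: 40.6
tool_pos: [0.6099, -0.13, 0.1616]
tcp_rot: [-2.369, -2.013, 0.001]
wrist_force: [-8.2, 1.6, 1.6]
width: 0.112
```

play_rows(
  motion=[
    [0,0,0,0,0],
    [0,0,0,0,0],
  ],
)

```text
time: 40.85
tool_pos: [0.6099, -0.13, 0.1615]
tcp_rot: [-2.369, -2.013, -0.0]
wrist_force: [-9.7, 2.3, 5.0]
width: 0.112
```

play_rows(
  motion=[
    [0,-0.0015,0,0,0],
    [0,0,0,0.0278,0],
    [0,0,0,0.0278,0],
    [0,0,0,0.0278,0],
    [0,0,0,0.0278,0],
  ],
)

```text
time: 41.48
tool_pos: [0.6099, -0.13, 0.1615]
tcp_rot: [-2.922, -1.074, 0.013]
wrist_force: [-4.2, 2.2, 3.0]
width: 0.111
```

```bash
python3 -c "from h import *;lean()"
```

```text
t 41.475 q [-0.2605  0.2335  1.7741  0.0208  1.1574  0.5974] p [ 0.6099 -0.13    0.1615] F [-4.2011  2.2431  3.0071] w 0.11066233890524832
[[ 0.7621  0.6473 -0.0177]
 [ 0.6475 -0.7617  0.0244]
 [ 0.0023 -0.03   -0.9995]]
lean 1.7262665164058588 az 125.95231202545898 tool y az -49.64154625515819
```

play_rows(
  motion=[
    [0,0,0,0.0278,0],
    [0,0,0,0.0278,0],
    [0,0,0,0.0278,0],
    [0,0,0,0.0278,0],
    [0,0,0,0.0278,0],
  ],
)

```text
time: 42.1
tool_pos: [0.6099, -0.1299, 0.1615]
tcp_rot: [-3.108, 0.263, 0.031]
wrist_force: [-4.3, 1.4, 2.7]
width: 0.115
```

play_rows(
  motion=[
    [0,0,0,0,0],
    [0,0,0,0,40],
    [0,0,0,0,40],
    [0,0,0,0,40],
    [0,0,-0.03,0,40],
  ],
)

```text
time: 42.72
tool_pos: [0.608, -0.1305, 0.1857]
tcp_rot: [-3.107, 0.255, 0.043]
wrist_force: [0.3, -0.1, 0.3]
width: 0.47
```

play_rows(
  motion=[
    [0,0,-0.05,0,40],
    [0,0,0,-0.0278,40],
    [0,0,0,-0.0278,40],
    [0,0,0,-0.0278,40],
    [0,0,0,-0.0278,40],
  ],
)

```text
time: 43.35
tool_pos: [0.6112, -0.1323, 0.2386]
tcp_rot: [-3.0, -0.832, 0.019]
wrist_force: [0.3, 0.6, -0.6]
width: 0.47
```

play_rows(
  motion=[
    [0,0,0,-0.0278,40],
    [0,0,0,-0.0278,40],
    [0,0,0,-0.0278,40],
    [0,0,0,-0.0278,40],
    [0,0,0,-0.0278,40],
  ],
)

```text
time: 43.98
tool_pos: [0.6113, -0.1323, 0.2385]
tcp_rot: [-2.365, -2.021, -0.002]
wrist_force: [0.2, 0.7, -0.2]
width: 0.469
```

play_rows(
  motion=[
    [0,0,0,-0.0278,40],
    [0,0,0,-0.0278,40],
    [0,0,0,-0.0278,40],
    [0,0,0,-0.0278,40],
    [0,0,0,-0.0278,40],
  ],
)

```text
time: 44.6
tool_pos: [0.6113, -0.1323, 0.2385]
tcp_rot: [-1.29, -2.834, -0.022]
wrist_force: [-0.0, -1.5, -0.5]
width: 0.466
```

play_rows(
  motion=[
    [0,0,0,-0.0278,40],
    [0,0,0,-0.0278,40],
    [0,0,0,-0.0278,40],
    [0,0,0,-0.0278,40],
    [0,0,0,0,40],
  ],
)

```text
time: 45.22
tool_pos: [0.6112, -0.1323, 0.2385]
tcp_rot: [-0.254, -3.11, -0.036]
wrist_force: [-0.4, 0.1, -0.2]
width: 0.472
```

Run:
```python
from h import *
lean()
c=camera_info('wrist'); a=snap('wrist','w12').astype(int).mean(2)
print(proj('wrist',[.609,-.131,.182],c))
for r in(120,170,220,270): 
    w=np.where(a[r]>215)[0]; print(r,w.min() if len(w) else None,w.max() if len(w) else None,len(w))
plan([(.609,-.131,.1615,None)],g=40)
```

```text
t 45.225 q [-0.2633  0.1825  1.6893  0.0193  1.2947 -1.6766] p [ 0.6112 -0.1323  0.2385] F [-0.3684  0.1443 -0.2195] w 0.4716519325717095
[[-0.9865  0.1625 -0.0192]
 [ 0.162   0.9865  0.0244]
 [ 0.0229  0.021  -0.9995]]
lean 1.7816919427688234 az 128.19681372007648 tool y az 80.64403032496912
[320.8608 214.6623]
120 315 331 17
170 315 330 16
220 315 330 16
270 316 329 14
[[0.0003, -0.0004, 0.0385, 0.0, 40], [0.0003, -0.0004, 0.0385, 0.0, 40]]
```

The panel appears vertical in the wrist view (cols 315–330 at all rows), so it turned exactly a quarter. Second quarter turn.

play_rows(
  motion=[
    [0,0.001,0.0385,0,40],
    [0,0.001,0.0385,0,40],
    [0,0,0,0,40],
    [0,0,0,0,5],
    [0,0,0,0,0],
  ],
)

```text
time: 45.9
tool_pos: [0.6113, -0.1301, 0.1641]
tcp_rot: [-0.252, -3.114, -0.03]
wrist_force: [0.3, -1.6, -0.3]
width: 0.112
```

play_rows(
  motion=[
    [0,0,0,0,0],
    [0,0,0,0,0],
    [0,0,0,0.0278,0],
    [0,0,0,0.0278,0],
    [0,0,0,0.0278,0],
  ],
)

```text
time: 46.52
tool_pos: [0.6111, -0.1308, 0.164]
tcp_rot: [-1.057, -2.935, -0.021]
wrist_force: [-2.1, -7.5, 3.4]
width: 0.11
```

play_rows(
  motion=[
    [0,0,0,0.0278,0],
    [0,0,0,0.0278,0],
    [0,0,0,0.0278,0],
    [0,0,0,0.0278,0],
    [0,0,0,0.0278,0],
  ],
)

```text
time: 47.15
tool_pos: [0.61, -0.1312, 0.164]
tcp_rot: [-2.196, -2.209, -0.002]
wrist_force: [-5.6, -8.6, 5.5]
width: 0.111
```

play_rows(
  motion=[
    [0,0,0,0.0278,0],
    [0,0,0,0,0],
  ],
)

```text
time: 47.4
tool_pos: [0.6097, -0.1312, 0.1639]
tcp_rot: [-2.375, -2.014, 0.002]
wrist_force: [-6.5, -8.9, 4.6]
width: 0.108
```

```bash
python3 -c "from h import *;lean()"
```

```text
t 47.4 q [-0.26    0.2317  1.7716  0.0157  1.1614 -0.1021] p [ 0.6097 -0.1312  0.1639] F [-6.494  -8.9364  4.5837] w 0.10784392231195879
[[ 0.1637  0.9863 -0.0187]
 [ 0.9864 -0.1633  0.0199]
 [ 0.0166 -0.0217 -0.9996]]
lean 1.5642221120783113 az 133.17728018681117 tool y az -9.403305785782925
```

Turned to az -9.4, a full half turn. Release, retreat upward and toward the robot, then check everything.

play_rows(
  motion=[
    [0,0,0,0,40],
    [0,0,0,0,40],
    [0,0,0,0,40],
    [0,0,-0.02,0,40],
    [0,0,-0.05,0,40],
  ],
)

```text
time: 48.02
tool_pos: [0.6095, -0.1293, 0.2301]
tcp_rot: [-2.366, -2.011, 0.004]
wrist_force: [-0.6, 0.3, -0.0]
width: 0.473
```

play_rows(
  motion=[
    [0,0,-0.05,0,40],
    [0,-0.05,-0.03,0,40],
    [0,-0.06,0,0,40],
    [0,-0.06,0,0,40],
    [0,0,0,0,40],
  ],
)

```text
time: 48.65
tool_pos: [0.4418, -0.1037, 0.317]
tcp_rot: [-2.372, -2.014, -0.003]
wrist_force: [1.1, -0.4, -0.0]
width: 0.465
```

Run:
```python
from h import *
lean()
t0=cv2.imread('pics/top0.png').astype(int)
t=snap('top','t20')[:,:,::-1].astype(int); s=snap('scene','s20')[:,:,::-1].astype(int); s0=cv2.imread('pics/s3.png').astype(int); s10=cv2.imread('pics/s10.png').astype(int)
g=t.mean(2); Q=[]
for x in range(347,391):
    w=np.clip(g[140:162,x]-150,0,None)
    if w.sum()>20: Q.append((x,140+(w*np.arange(22)).sum()/w.sum()))
X=np.array([onz('top',p,.182)[:2] for p in Q],np.float32); vx,vy,_,_=cv2.fitLine(X,cv2.DIST_HUBER,0,.001,.001).ravel(); print('panel az',np.degrees(np.arctan2(vy,vx)),len(Q))
# dark pixels on the sign's scene-side face: ring (before) vs level bar (after)
for n,im in(('before',s10),('after',s)): 
    m=(im[205:262,215:265].mean(2)<70); print(n); print('\n'.join(''.join('#' if v else '.' for v in r) for r in m[6:44:2]))
# hanging bar rows in top
print(g[134:150:2,262:316:4].round().astype(int))
# bystander shift: top & scene change vs start by patch
for n,(x,y) in dict(jar=(271,223),loupe=(294,229),block=(325,209),brush=(360,216),box=(440,157),flask=(397,128),lever=(437,213)).items():
    print(n,np.abs(t[y-14:y+14,x-14:x+14]-t0[y-14:y+14,x-14:x+14]).mean().round(1))
```

```text
t 48.65 q [-0.299  -0.1923  1.92    0.0179  1.4382 -0.1389] p [ 0.4418 -0.1037  0.317 ] F [ 1.0746 -0.4269 -0.0266] w 0.4651175122022524
[[ 0.1621  0.9866 -0.018 ]
 [ 0.9866 -0.1617  0.0241]
 [ 0.0209 -0.0216 -0.9995]]
lean 1.7225967025137143 az 126.6856817007993 tool y az -9.305881094651301
panel az 82.788574 12
before
.............##################...................
................#############.....................
#...................########......................
#......................###........................
..................................................
..................................................
..................................................
..................................................
..................................................
..................................................
..................###.............................
................###..###..........................
................##......###.......................
.................##.......##......................
..................#.........##....................
.............
[... 1007 characters left out ...]
.....
..........................#######.................
..............................######..............
.................................######...........
[[ 82  69  64  64 166  56  62  65  78 156  69  70  68  70]
 [ 80  64 100 105 166 114 115 117 115 151 117 120 115  72]
 [ 83  89 134 130 145 131 136 134 148 150 143 145 123  71]
 [ 86 108 162 160 162 160 159 155 156 147 156 150 125  69]
 [ 84 100 121 119 128 127 124 124 140 126 107 109 112  75]
 [ 57  65  84  76 122 100  80  65 116 112  78  65 101  69]
 [ 57  54  93  83 136  87  68 105  58 147 110  50  91  70]
 [ 54  48  93  88 145  61  81 156  54  97 121  50 103  66]]
jar 11.4
loupe 4.5
block 5.0
brush 20.6
box 4.7
flask 4.7
lever 28.4
```

Run:
```python
from h import *
s0=cv2.imread('pics/scene0.png').astype(int); s=cv2.imread('pics/s20.png').astype(int); t=cv2.imread('pics/t20.png').astype(int)
for a in(.5,-.5,-.35):
    k=[.4235+.004-.09*np.sin(a)*.995,-.364-.09*np.sin(a)*.098,.07+.09*np.cos(a)]; print(a,proj('scene',k).round(1),proj('top',k).round(1))
for n,im,(x0,x1,y0,y1) in(('scene',s,(195,235,145,195)),('top',t,(420,462,190,235))):
    m=(im[y0:y1,x0:x1].max(2)<38).astype(np.uint8); k,l,st,c=cv2.connectedComponentsWithStats(m)
    print(n,[(st[i,4],(c[i]+[x0,y0]).round(1)) for i in range(1,k) if st[i,4]>12])
for n,(x,y) in dict(brush=(285,228),jar=(382,250),loupe=(360,240),block=(316,245)).items(): print(n,np.abs(s[y-9:y+9,x-9:x+9]-s0[y-9:y+9,x-9:x+9]).mean().round(1))
```

```text
0.5 [217.1 155. ] [446.2 224.9]
-0.5 [201.2 172. ] [442.2 197.1]
-0.35 [203.3 168. ] [443.2 200.8]
scene [(np.int32(55), array([201.6, 171.4])), (np.int32(108), array([213.7, 183.5]))]
top [(np.int32(32), array([441.6, 197.8])), (np.int32(31), array([435.6, 207. ])), (np.int32(62), array([439.4, 221.5]))]
brush 3.1
jar 16.2
loupe 2.8
block 9.6
```

Run:
```python
from h import *
a=cv2.imread('pics/scene0.png');b=cv2.imread('pics/s20.png')
for n,(x,y) in dict(jar=(382,250),block=(316,245)).items():
    r=cv2.matchTemplate(b[y-40:y+40,x-40:x+40],a[y-15:y+15,x-12:x+12],cv2.TM_CCOEFF_NORMED); _,v,_,l=cv2.minMaxLoc(r); print(n,round(v,2),'shift px',l[0]-28,l[1]-25)
finish_job()
```

```text
jar 0.89 shift px 0 -1
block 0.85 shift px 0 0
the job is handed in; nothing more can be done
```

The bench is closed down and the job was handed in at about 49 s. No verdict came back, so this rests on my own last checks.

**What I did**
- **Lever:** I threw the lamp lever over to its end stop.
- **Lean:** The moves offer no tilt, so I leaned the gripper by pushing gently against the arm's outer reach limit.
- **Carrier:** I took it out by its bar and set it upright on free table. I then undid the lean at the inner reach limit, re-gripped straight down, and hung it on both prongs.
- **Sign:** I spun it by its top edge in two quarter turns.

**Last checks**
- **Lever:** The knob shows at scene pixel (201.6, 171.4); the end stop should be at (201.2, 172.0).
- **Carrier:** In the top picture the bar lies level along its predicted row over both prongs. At seating, the tool height matched the prediction and the weight came off.
- **Sign:** The level bar now faces the far-side camera, so the ring faces the front. The panel is at about the same angle as before: 82.8° from few pixels, against 80.6° before.
- **Other items:** The jar and steel disc have moved by at most 1 pixel. The loupe, box, flask and brush look unchanged in at least one view. The brush patch differed in the top picture, where the arm hung over it.
- **Robot:** The gripper is open and clear of everything.

**Readings close to or past a limit**
- The wrist force showed a brief 94 N on first reaching full stretch (limit 120 N).
- Joint 2 read -0.945 rad against its stated limit of -0.94 while I was undoing the lean. Nothing was reported for either.

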